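# Height-check the collared specimen carriers under the bridge gauge

## Robot

A 6-joint arm with a two-finger parallel gripper is mounted at the origin on the work surface. World frame = base frame: x ahead of the robot, y to its left, z up, the work surface at z = 0. Lengths are in m, angles in rad, forces in N, time in s.
With the tool pointing down it reaches from about 0.375 to 0.9 m from the base axis. Payload 3.1 kg.
Tool frame: the origin (TCP) lies at the very end of the fingers, on their centre line; the grasp point (between the pads) lies 19 mm behind it; z points along the fingers, y is the direction in which the jaws open and shut (so a half turn about z gives the same grasp; the last joint's range is limited). The gripper opens to 87 mm and grips with 3 to 60 N. Pads are 19 mm wide; open, the fingers measure 117 mm over their backs; the gripper's body (75 mm by 190 mm) begins 51 mm behind the grasp point.
Start: joints at [0.936, 0.527, 1.433, -0, 1.181, -0.178], TCP at [0.275, 0.561, 0.223] pointing down, gripper open.
Joint ranges: [-3.08, 3.08], [-0.75, 2.2], [0.22, 2.44], [-1.43, 4.57], [0, 2.65], [-2.85, 2.85]. Speed limits (rad/s): [2.79, 2.79, 3.14, 3.14, 3.14, 3.14].

## Interface

Orientations are given as a unit quaternion [x, y, z, w].
In Python, from rig import robot gives the robot as it stands. The module is installed in compiled form; this text tells all that it offers.
- The arm moves only by the tool carry_out, never from a script. Its argument "series" is a list of rows, each a list of 7 numbers: the shift along the tool's x, y, z in mm, then the turn, a rotation vector about the tool's x, y, z in degrees, then the gripper command: -1 is shut, 1 is fully open, values between are in proportion. In form: [[tx, ty, tz, rx, ry, rz, claw], ...]. A call has 1 to 8 rows; each row is the pose to reach, as a shift and turn from the pose measured when the call began, along the tool's axes at that moment; what a row does not reach only later rows make up. A row lasts 1/8 s, in which the tool goes at most 62.5 mm and 10.7 degrees, less where a joint would pass 70% of its speed; a pose out of reach is approached as far as the arm can. A call with a gripper value outside its range is refused whole. The fingers move at their own pace and stop on an object; "force" is the grip in N (left out, the last holds). Time passes only in rows, so rows that repeat a pose let the fingers close. It gives the time, the measured TCP pose, the force and the opening at its end, in the units of the state.
- robot.get_obs(): the state, without advancing time (a new reading comes with each control period).
- robot.camera(name): name is "scene" or "top"; returns a dict with "pixels" (384x512x3 uint8, red, green, blue), "fx", "fy", "cx", "cy" (pixels), "position" and "attitude" of the camera in the world. Camera axes: x right, y down, z forward; pixel columns grow to the right and rows downward; lengths in m; the calibration is good to about 2 mm. A picture is of the moment at which its call begins. There is no depth.
- robot.hand_in(): hands the job in, once; it reports no verdict.
The state is a dict: "time": time; "q": joint angles; "joint_velocities": joint speeds; "joint_torque": joint torques, N m; "position": TCP position; "tool_rot": TCP orientation; "ft_force": force on the tool from outside, world axes, zero at the start; "moment": the same for the moment, N m; "grip_width": finger opening in m.
Only numpy, scipy, OpenCV 4.12 (cv2) and the standard library are available. Lean on these libraries where they do the work, as an engineer would, in place of code of your own. Each camera call takes 0.05 s, during which the arm holds its last target.

## Task

Slip a black collar over the stem of every specimen carrier, fully down on its block, while all of them still stand on the near side of the height gauge. Then push each carrier under the bridge bar, keeping it down on the bench and between the posts, to check that it clears the height limit, and draw it on until the whole carrier stands just clear of the bar on the far side with its collar still on. Put any collar left over in the low grey spares tray beside the gauge; never lift a carrier over the bar or take it round the gauge, and do not disturb the other things on the bench.

Things in the scene. Friction and masses are not known exactly. Their poses are not given: they have to be found in the camera images.
- gauge: Fixed height gauge on the bench: a straight steel bridge bar, 12 mm wide and 350 mm long, its underside 46 mm and its top 56 mm above the bench, on two dark posts 20 mm square. Origin on the bench under the middle of the bar; its y axis runs along the bar, the posts stand at y = -165 and +165 mm, the bench between them is open; the near (robot's) side is -x, the far side +x.
- carrier_a_mid (a point): Loose specimen carrier (identical ones; two or three are on the bench): aluminium block 90 mm long (its x), 36 mm wide (y), 20 mm high, about 200 g, with an upright steel stem 14 mm in diameter and 22 mm tall (tapered at the tip) on its top, 23 mm from the block's middle towards +x, so 42 mm high in all. At the start it stands on the near side with its stem end towards the bar. This point is the middle of the block, 10 mm above its underside. Absent if never reported.
- carrier_a_seat (a point): Point on the stem's axis of the same carrier, 28 mm above its underside: where the centre of a collar is when it lies flat on the block around the stem.
- carrier_b_mid (a point): Loose specimen carrier (identical ones; two or three are on the bench): aluminium block 90 mm long (its x), 36 mm wide (y), 20 mm high, about 200 g, with an upright steel stem 14 mm in diameter and 22 mm tall (tapered at the tip) on its top, 23 mm from the block's middle towards +x, so 42 mm high in all. At the start it stands on the near side with its stem end towards the bar. This point is the middle of the block, 10 mm above its underside. Absent if never reported.
- carrier_b_seat (a point): Point on the stem's axis of the same carrier, 28 mm above its underside: where the centre of a collar is when it lies flat on the block around the stem.
- carrier_c_mid (a point): Loose specimen carrier (identical ones; two or three are on the bench): aluminium block 90 mm long (its x), 36 mm wide (y), 20 mm high, about 200 g, with an upright steel stem 14 mm in diameter and 22 mm tall (tapered at the tip) on its top, 23 mm from the block's middle towards +x, so 42 mm high in all. At the start it stands on the near side with its stem end towards the bar. This point is the middle of the block, 10 mm above its underside. Absent if never reported.
- carrier_c_seat (a point): Point on the stem's axis of the same carrier, 28 mm above its underside: where the centre of a collar is when it lies flat on the block around the stem.
- ring_a_mid (a point): Loose black plastic collar (three identical; any fits any carrier, there can be more collars than carriers): 30 mm outside diameter, 17 mm bore, 16 mm high, about 30 g; starts lying flat on the thin mat. This point is its centre, half-way up; z is its bore axis.
- ring_b_mid (a point): Loose black plastic collar (three identical; any fits any carrier, there can be more collars than carriers): 30 mm outside diameter, 17 mm bore, 16 mm high, about 30 g; starts lying flat on the thin mat. This point is its centre, half-way up; z is its bore axis.
- ring_c_mid (a point): Loose black plastic collar (three identical; any fits any carrier, there can be more collars than carriers): 30 mm outside diameter, 17 mm bore, 16 mm high, about 30 g; starts lying flat on the thin mat. This point is its centre, half-way up; z is its bore axis.
- mat: Fixed thin white plastic mat, 170 x 140 x 2 mm, on which the collars lie at the start, to the left or right of the gauge. Origin under its middle.
- spares: Fixed low open tray for spare collars, grey plastic, 90 x 90 mm, walls 3 mm thick and 20 mm high, floor 3 mm thick, empty at the start, right of the gauge as the robot sees it (-y). Origin under its middle.
- vial_tray: Fixed clear tray of amber vials, 110 x 130 mm, 75 mm high, on the other side from the mat; not part of the job. Origin under its middle.
- oil_bottle: Bystander: small amber bottle, 32 mm in diameter, 65 mm high; not part of the job.
- drop_bottle: Bystander: small white bottle, 34 mm in diameter, 80 mm high; not part of the job.
- slide_box: Bystander: grey slide box, 60 x 90 x 32 mm; not part of the job.
- marker: Bystander: black marker pen, 14 mm thick, 120 mm long, lying; not part of the job.
- hex_driver: Bystander: screwdriver, 160 mm long, lying; not part of the job.
- beaker: Bystander: white beaker, 60 mm in diameter, 70 mm high; not part of the job.
Things that resemble listed ones, but are neither listed nor needed, are in the scene too. What is shaped like the part that bears ring_c_mid but purple is not meant. Leave any pink look-alike of the part that bears carrier_c_mid alone.

How it is judged:
By the outcome, as a careful person would: the job done as asked, in the order asked, and still so for the second after the job is handed in, with the robot touching nothing.
Of carrier_a, carrier_b, carrier_c only 2 to 3 are there at a start; the rules pass over those that are not, and their reading is None.
At some moment in a run one of ring_a, ring_b, ring_c may be knocked a few centimetres aside while the robot is not near it.
Once in a run the grip may slacken for a moment while it holds something.
It also fails if it takes over 210 s, if anything falls off the work surface, if the arm or the gripper's body presses on something with over 40 N, if the wrist force passes 120 N, or if a joint passes its speed limit or range.

## Working session

There is one attempt and no reset: what is moved stays moved. The work goes in short steps, Python scripts to look and compute and a tool call to move; the robot and the scene stay as the last step left them, time stands still between calls to the robot, and variables do not carry over. Pictures are saved under pics/ and viewed, and the job is handed in when it is done.

Besides the shell and the picture viewer there is one more tool, called after "Call:" by a JSON object that holds its "fn" and its "kwargs", one argument or row to a line. carry_out: Moves the arm, as the interface text tells. Its arguments: {"type":"object","properties":{"series":{"type":"array"},"force":{"type":"number"}},"required":["series"]}

```bash
mkdir -p pics; ls
python3 - <<'E'
from rig import robot
import cv2
print(robot.get_obs())
for n in("scene","top"):
    c=robot.camera(n); print(n,{k:c[k] for k in c if k!="pixels"})
    cv2.imwrite(f"pics/{n}0.png",cv2.resize(c["pixels"][:,:,::-1],(768,576),interpolation=cv2.INTER_CUBIC))
    cv2.imwrite(f"pics/{n}0_raw.png",c["pixels"][:,:,::-1])
E
```

```text
pics
{'time': 0.0, 'q': array([ 9.36490229e-01,  5.28420337e-01,  1.43392504e+00,  1.17063327e-06,
        1.18140270e+00, -1.78511665e-01]), 'joint_velocities': array([-0.00085462, -0.00067541, -0.00072503,  0.0005396 , -0.00010187,
        0.0010697 ]), 'joint_torque': array([-1.40699314e-03, -4.40043747e+01, -1.76590794e+01,  6.31611259e-02,
        5.81772847e-02, -1.51045306e-04]), 'position': array([0.27464051, 0.5605942 , 0.22159257]), 'tool_rot': array([ 2.25929697e-01,  9.74143013e-01, -9.89711335e-04, -4.26529685e-04]), 'ft_force': array([0.76955506, 0.61872581, 0.45535895]), 'moment': array([-0.02423406,  0.01518293,  0.03568034]), 'grip_width': 0.08689459201364724}
scene {'fx': 413.82879229864204, 'fy': 413.82879229864204, 'cx': 252.28857786674507, 'cy': 192.8405168321041, 'position': array([0.92467408, 0.66499809, 0.76988359]), 'attitude': array([ 0.24739255,  0.88968911, -0.36881237, -0.10596058])}
top {'fx': 379.470924280592, 'fy': 379.470924280592, 'cx': 250.4924955998761, 'cy': 191.18970771524005, 'position': array([0.48400716, 0.0498244 , 0.97879213]), 'attitude': array([-0.70021239,  0.71268602, -0.03232712,  0.02713301])}
```

View pics/scene0.png

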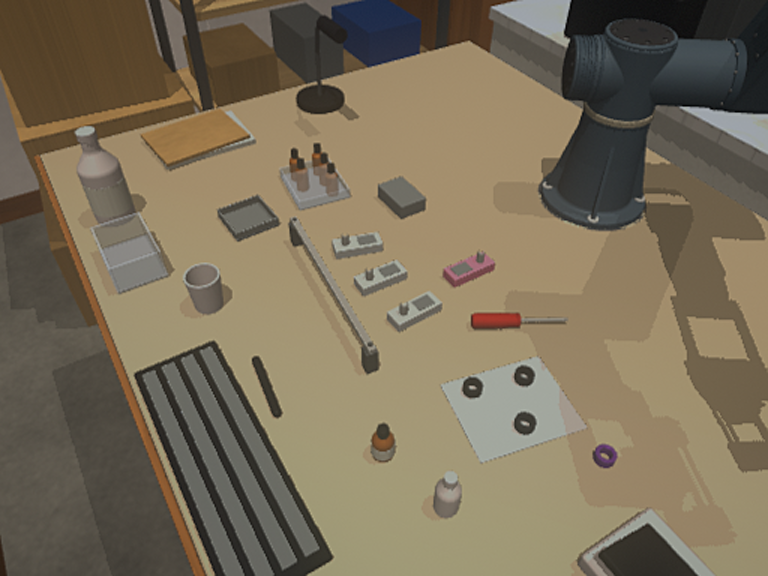

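View pics/top0.png

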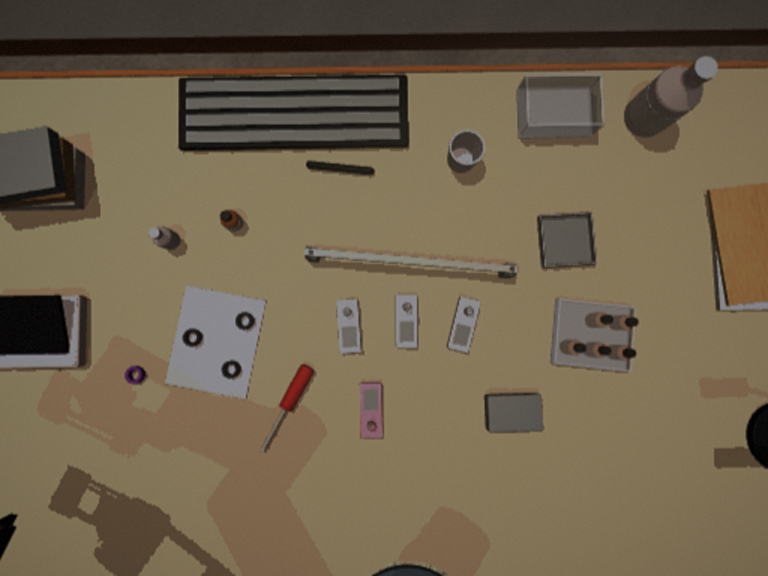

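The top picture (768x576) shows three pale carriers at about (348,326), (406,321) and (464,325), with their stems towards the bar. Three black rings lie on the mat at (192,337), (245,321) and (231,369). The spares tray is at (567,240). The pink carrier and purple ring are decoys. With 3 rings and 3 carriers, no ring will be left over. Next I'll look at enlarged crops.

```bash
cat > h.py <<'E'
import numpy as np,cv2
from scipy.spatial.transform import Rotation as R
from rig import robot
def shot(n,tag=None):
    c=robot.camera(n)
    if tag: cv2.imwrite(f"pics/{tag}_raw.png",c["pixels"][:,:,::-1])
    return c
def crop(c,u0,v0,u1,v1,name,s=None):
    im=c["pixels"][v0:v1,u0:u1,::-1]
    s=s or min(800/(u1-u0),600/(v1-v0))
    im=cv2.resize(im,None,fx=s,fy=s,interpolation=cv2.INTER_CUBIC)
    im=im[:600,:800]
    for u in range((u0//10+1)*10,u1,10):
        x=int((u-u0+.5)*s); cv2.line(im,(x,0),(x,6),(0,0,255),1)
        if u%20==0: cv2.putText(im,str(u),(x-10,18),0,.4,(0,0,255),1)
    for v in range((v0//10+1)*10,v1,10):
        y=int((v-v0+.5)*s); cv2.line(im,(0,y),(6,y),(0,0,255),1)
        if v%20==0: cv2.putText(im,str(v),(8,y+4),0,.4,(0,0,255),1)
    cv2.imwrite(f"pics/{name}.png",im); print(name,"scale",s)
def ray(c,uv):
    d=np.array([(uv[0]-c["cx"])/c["fx"],(uv[1]-c["cy"])/c["fy"],1.])
    return R.from_quat(c["attitude"]).apply(d)
def atz(c,uv,z):
    d=ray(c,uv);p=c["position"];return p+d*(z-p[2])/d[2]
def tri(c1,uv1,c2,uv2):
    d1,d2=ray(c1,uv1),ray(c2,uv2);d1/=np.linalg.norm(d1);d2/=np.linalg.norm(d2)
    A=np.c_[d1,-d2];t=np.linalg.lstsq(A,c2["position"]-c1["position"],rcond=None)[0]
    a=c1["position"]+t[0]*d1;b=c2["position"]+t[1]*d2
    return (a+b)/2,np.linalg.norm(a-b)
def proj(c,P):
    p=R.from_quat(c["attitude"]).inv().apply(np.atleast_2d(P)-c["position"])
    return np.c_[p[:,0]/p[:,2]*c["fx"]+c["cx"],p[:,1]/p[:,2]*c["fy"]+c["cy"]]
E
python3 - <<'E'
from h import *
t=shot("top");s=shot("scene")
crop(t,100,180,180,240,"t_rings"); crop(t,195,155,355,245,"t_car")
crop(s,290,230,400,312,"s_rings"); crop(s,190,140,310,230,"s_car")
print(atz(t,(128,224),.01))
E
```

```text
t_rings scale 10.0
t_car scale 5.0
s_rings scale 7.2727272727272725
s_car scale 6.666666666666667
[0.4874658  0.35433642 0.01      ]
```

Run:
```python
import cv2
a=cv2.imread('pics/t_rings.png');print(a.shape)
```

```text
(600, 800, 3)
```

View pics/t_rings.png

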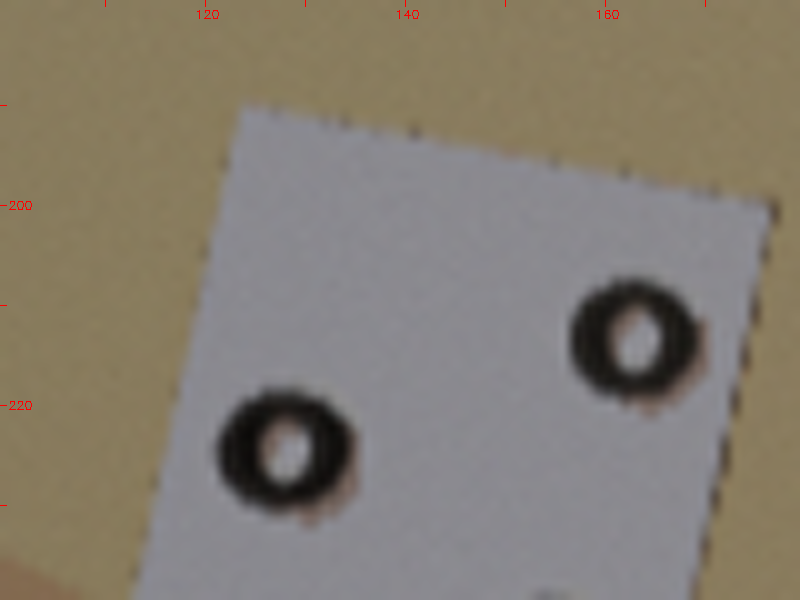

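View pics/t_car.png

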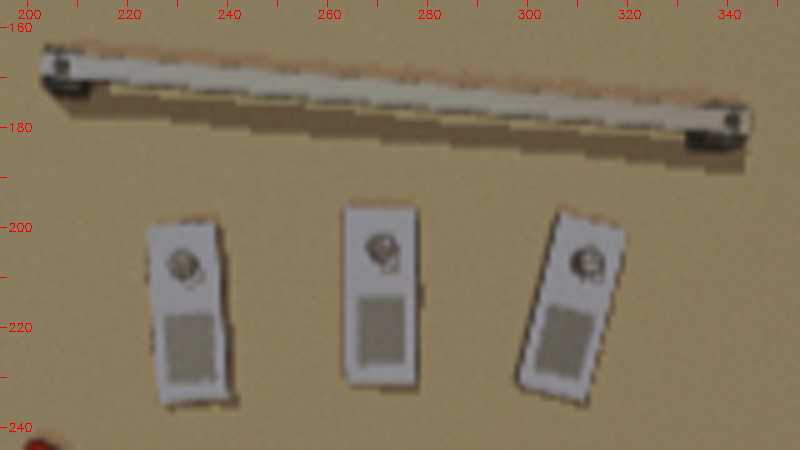

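View pics/s_rings.png

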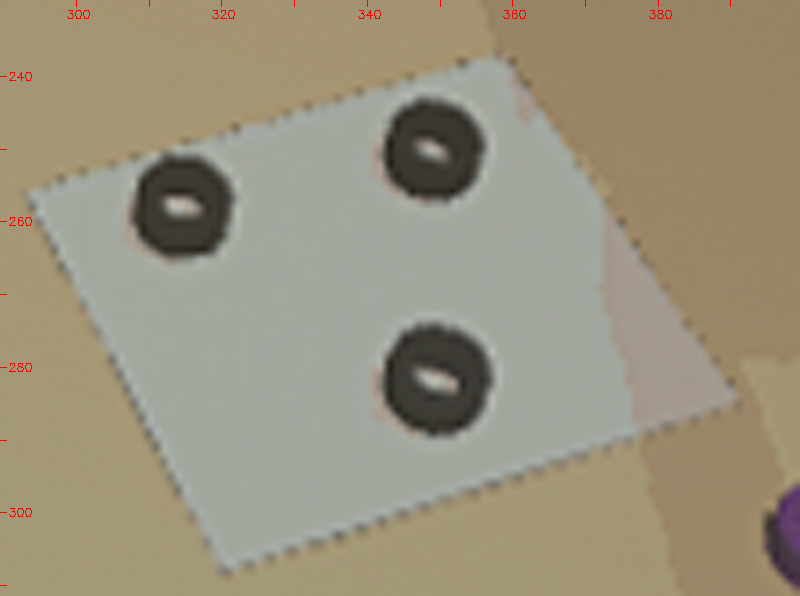

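View pics/s_car.png

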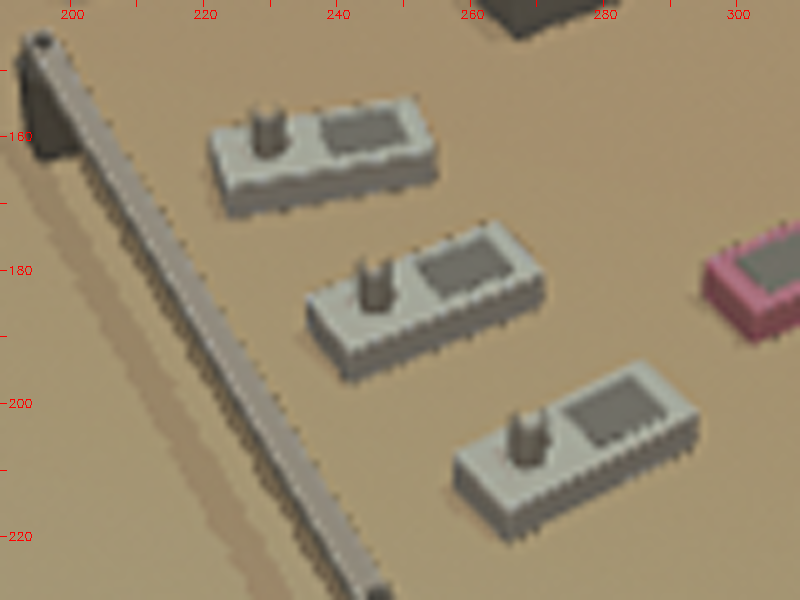

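```bash
cat >> h.py <<'E'
def ringpts(P,r=.015,h=.016):
    a=np.linspace(0,2*np.pi,48,endpoint=False);o=np.c_[r*np.cos(a),r*np.sin(a),0*a]
    return np.r_[P+o+[0,0,h/2],P+o-[0,0,h/2]]
def hullc(c,P):
    h=cv2.convexHull(proj(c,ringpts(P)).astype(np.float32));m=cv2.moments(h)
    return np.array([m['m10'],m['m01']])/m['m00']
def darkblobs(c,u0,v0,u1,v1,thr=70,amin=60,amax=400):
    g=c["pixels"][v0:v1,u0:u1].astype(int); m=(g.max(2)<thr).astype(np.uint8)
    cs,_=cv2.findContours(m,cv2.RETR_EXTERNAL,cv2.CHAIN_APPROX_NONE);o=[]
    for k in cs:
        z=np.zeros_like(m);cv2.drawContours(z,[k],-1,1,-1);v,u=np.nonzero(z)
        if amin<len(u)<amax:o.append((round(u.mean()+u0,2),round(v.mean()+v0,2),len(u)))
    return o
def carriers(c,z=.02,box=(195,150,355,250),bmin=-25):
    u0,v0,u1,v1=box;g=c["pixels"][v0:v1,u0:u1].astype(int)
    m=((g[:,:,2]-g[:,:,0]>-8)&(g.max(2)>110)).astype(np.uint8)
    m=cv2.morphologyEx(m,cv2.MORPH_CLOSE,np.ones((3,3)))
    cs,_=cv2.findContours(m,cv2.RETR_EXTERNAL,cv2.CHAIN_APPROX_NONE);o=[]
    for k in cs:
        a=cv2.contourArea(k)
        if a<200: continue
        P=np.array([atz(c,(p[0][0]+u0,p[0][1]+v0),z)[:2] for p in k])*1000
        (cx,cy),(w,h),an=cv2.minAreaRect(P.astype(np.float32))
        bx=cv2.boxPoints(((cx,cy),(w,h),an))
        e=bx[1]-bx[0];e2=bx[2]-bx[1];e=e if np.linalg.norm(e)>np.linalg.norm(e2) else e2
        if e[0]<0:e=-e
        o.append((round(cx,1),round(cy,1),round(max(w,h),1),round(min(w,h),1),round(np.degrees(np.arctan2(e[1],e[0])),1)))
    return o
E
python3 - <<'E'
from h import *
from scipy.optimize import least_squares
t=shot("top");s=shot("scene")
bt=darkblobs(t,105,185,180,260);bs=darkblobs(s,290,232,375,300);print(bt,bs)
for b in bt:
    for q in bs:
        r=least_squares(lambda P:np.r_[hullc(t,P)-b[:2],hullc(s,P)-q[:2]],[.48,.3,.01],x_scale=.01)
        if r.cost<8: print(b[:2],q[:2],r.x.round(4),r.cost)
print(carriers(t))
# scene corners of top faces & stem
def S(x,y,s_=20/3,u0=190,v0=140): return (x/s_+u0-.5,y/s_+v0-.5)
# bar ends triangulate top (bolts)
def T(x,y): return (x/5+195-.5,y/5+155-.5)
for n,a,b in [("boltL",T(62,66),S(378,592)),("boltR",T(732,121),S(42,41)),
  ("Mstemtip",T(381,246),S(375,265)),("Lstemtip",T(181,262),S(528,417)),("Rstemtip",T(590,258),S(268,113)),
  ("Mfl",T(345,208),S(348,350)),("Mfr",T(415,208),S(307,300)),("Lfl",T(149,227),S(510,513)),("Lfr",T(215,221),S(457,459)),("Rfr",T(625,231),S(212,131)),("Rfl",T(559,211),S(230,186))]:
    print(n,tri(t,a,s,b), atz(t,a,.056 if 'bolt' in n else .042 if 'tip' in n else .02)[:2].round(4))
E
```

```text
[(np.float64(153.8), np.float64(245.86), 117), (np.float64(127.98), np.float64(224.54), 125), (np.float64(162.88), np.float64(213.54), 115)] [(np.float64(349.37), np.float64(281.84), 156), (np.float64(314.54), np.float64(258.11), 132), (np.float64(348.86), np.float64(250.29), 131)]
(np.float64(153.8), np.float64(245.86)) (np.float64(349.37), np.float64(281.84)) [ 0.4275  0.3121 -0.0904] 0.46501099695768927
(np.float64(153.8), np.float64(245.86)) (np.float64(348.86), np.float64(250.29)) [0.4318 0.288  0.0108] 0.08346732244515824
(np.float64(127.98), np.float64(224.54)) (np.float64(349.37), np.float64(281.84)) [0.4867 0.3533 0.011 ] 0.085986031943433
(np.float64(127.98), np.float64(224.54)) (np.float64(348.86), np.float64(250.29)) [0.4858 0.3283 0.0927] 0.008831300076923756
(np.float64(162.88), np.float64(213.54)) (np.float64(314.54), np.float64(258.11)) [0.5128 0.2652 0.011 ] 0.057191274678905384
[(500.1, 90.0, 88.0, 34.1, np.float32(3.2)), (498.9, -104.7, 87.3, 33.7, np.float32(-15.7)), (506.3, -7.5, 85.8, 32.9, np.float32(-1.2))]
boltL (array([0.62116095, 0.14736561, 0.06054409]), n
[... 404 characters left out ...]
 -0.10986533,  0.04276955]), np.float64(0.0013080216380468683)) [ 0.5233 -0.1104]
Mfl (array([0.55235477, 0.00888585, 0.0219645 ]), np.float64(0.001846443219706705)) [0.5517 0.0093]
Mfr (array([ 0.5513521 , -0.02634733,  0.01926672]), np.float64(0.000465064118311794)) [ 0.5511 -0.0262]
Lfl (array([0.54363027, 0.10893252, 0.01905409]), np.float64(0.0006215282703625251)) [0.5438 0.1087]
Lfr (array([0.54595539, 0.07560113, 0.01855974]), np.float64(0.0010227390654598315)) [0.5463 0.0753]
Rfr (array([ 0.53734308, -0.13161873,  0.02358172]), np.float64(6.229258687045065e-05)) [ 0.5376 -0.1323]
Rfl (array([ 0.54757118, -0.09833188,  0.02294747]), np.float64(0.0012893003487180808)) [ 0.5483 -0.0992]
```

```bash
cat >> h.py <<'E'
def overlay(c,car,u0,v0,u1,v1,name,rings=()):
    s=min(800/(u1-u0),600/(v1-v0));im=cv2.resize(c["pixels"][v0:v1,u0:u1,::-1],None,fx=s,fy=s,interpolation=cv2.INTER_CUBIC)
    def pl(P,col):
        q=((proj(c,P)-[u0,v0]+.5)*s);cv2.polylines(im,[np.round(q).astype(np.int32)],True,col,1)
    a=np.linspace(0,2*np.pi,40,endpoint=False)
    for x,y,yaw in car:
        Rm=R.from_euler('z',yaw,degrees=True)
        f=lambda L:Rm.apply(np.array(L,float))/1000+[x/1000,y/1000,0]
        for z,col in((20,(0,0,255)),(0,(255,0,0))): pl(f([[45,18,z],[45,-18,z],[-45,-18,z],[-45,18,z]]),col)
        for z,r,col in((20,7,(0,255,0)),(42,5,(0,255,255))): pl(f(np.c_[23+r*np.cos(a),r*np.sin(a),0*a+z]),col)
    for P in rings:
        for dz in(-.008,.008): pl(np.array(P)+np.c_[.015*np.cos(a),.015*np.sin(a),0*a+dz],(0,255,255))
    cv2.imwrite(f"pics/{name}.png",im)
E
python3 - <<'E'
from h import *
t=shot("top");s=shot("scene")
car=[(500.1,90.0,3.2),(506.3,-7.5,-1.2),(498.9,-104.7,-15.7)]
overlay(t,car,215,190,325,240,"ov_t");overlay(s,car,210,145,300,225,"ov_s")
E
```

```text
(no output)
```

View pics/ov_t.png

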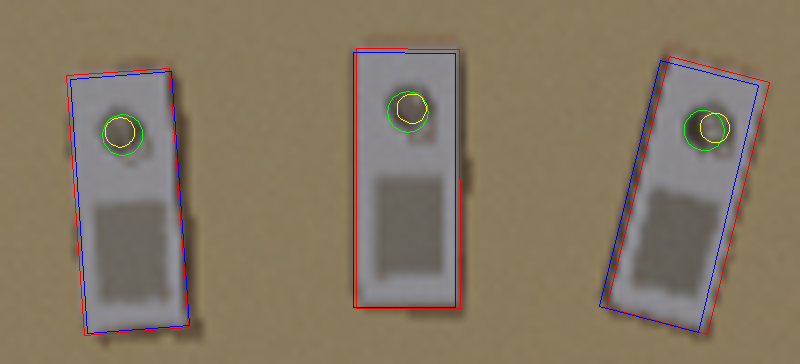

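View pics/ov_s.png

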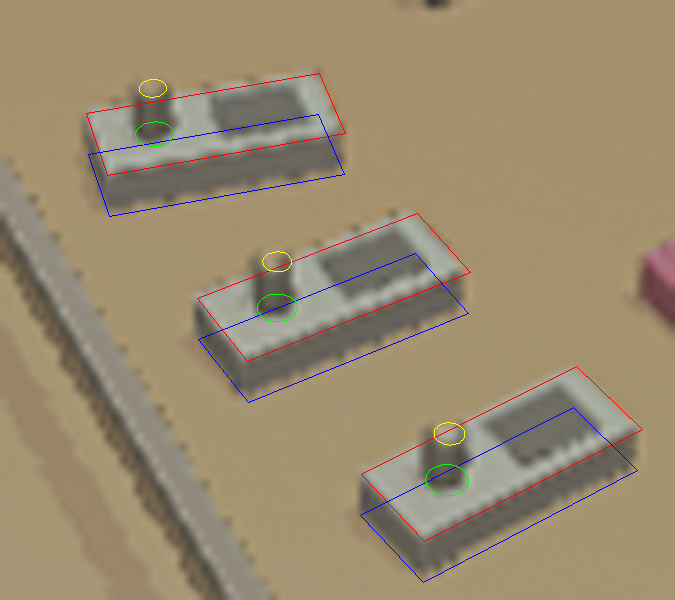

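The overlays fit to within about 1 mm in the top view; the scene view is off by about 1 to 2 mm. I'll write a helper that works out moves in tool axes.

```bash
cat >> h.py <<'E'
def to(*targets):
    o=robot.get_obs();Rt=R.from_quat(o["tool_rot"]);p=o["position"]*1000
    print("t",round(o["time"],2),"pos",p.round(1),"yaw",np.degrees(np.arctan2(*Rt.as_matrix()[[1,0],1])).round(1),"w",round(o["grip_width"]*1000,1),"F",o["ft_force"].round(1))
    for x,y,z,yaw in targets:
        a=np.radians(yaw);ya=np.array([np.cos(a),np.sin(a),0]);za=np.array([0,0,-1.])
        Rg=R.from_matrix(np.c_[np.cross(ya,za),ya,za])
        print((x,y,z,yaw),Rt.inv().apply(np.array([x,y,z])-p).round(1),np.degrees((Rt.inv()*Rg).as_rotvec()).round(1))
E
python3 -c "
from h import *
to((487,353,120,90),(487,353,60,90),(487,353,5,90))"
```

```text
t 0.4 pos [275.  561.1 222.4] yaw 63.9 w 87.2 F [-0.   0.4  0.9]
(487, 353, 120, 90) [-282.   -93.5  102.4] [ -0.   -0.  -26.1]
(487, 353, 60, 90) [-282.   -93.5  162.4] [ -0.   -0.  -26.1]
(487, 353, 5, 90) [-282.   -93.5  217.4] [ -0.   -0.  -26.1]
```

Call:
{"fn": "carry_out", "kwargs": {
  "series": [
    [-60, -20, 20, 0, 0, -6, 0.15],
    [-120, -40, 40, 0, 0, -12, 0.15],
    [-180, -60, 60, 0, 0, -18, 0.15],
    [-240, -80, 80, 0, 0, -24, 0.15],
    [-282, -93.5, 102, 0, 0, -26.1, 0.15],
    [-282, -93.5, 140, 0, 0, -26.1, 0.15],
    [-282, -93.5, 160, 0, 0, -26.1, 0.15],
    [-282, -93.5, 160, 0, 0, -26.1, 0.15]
  ],
  "force": 15
}}

```text
time: 1.4
position: [0.4861, 0.3521, 0.0607]
tool_rot: [0.0, 1.0, -0.001, -0.002]
ft_force: [-0.7, 0.4, -0.0]
grip_width: 0.05
```

Run:
```python
from h import *
to((487,353,5,90))
t=shot("top");s=shot("scene")
crop(t,90,180,190,255,"a_t");crop(s,280,200,400,290,"a_s")
print(proj(t,[.487,.353,.062]),proj(s,[.487,.353,.062]))
```

```text
t 1.4 pos [486.1 352.1  60.7] yaw 90.0 w 50.0 F [-0.7  0.4 -0. ]
(487, 353, 5, 90) [-1.1  1.  55.7] [-0.1 -0.2 -0. ]
a_t scale 8.0
a_s scale 6.666666666666667
[[121.73441837 224.22964734]] [[353.6548915  267.93476482]]
```

View pics/a_t.png

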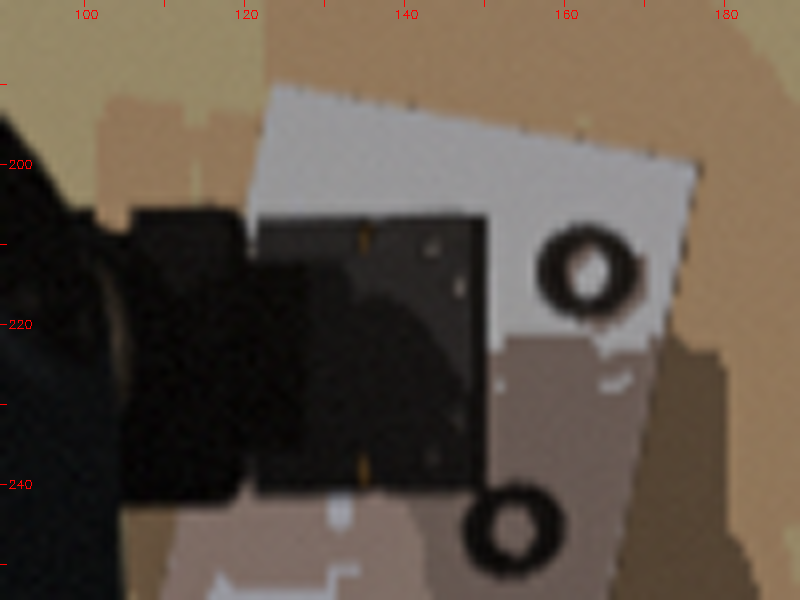

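View pics/a_s.png

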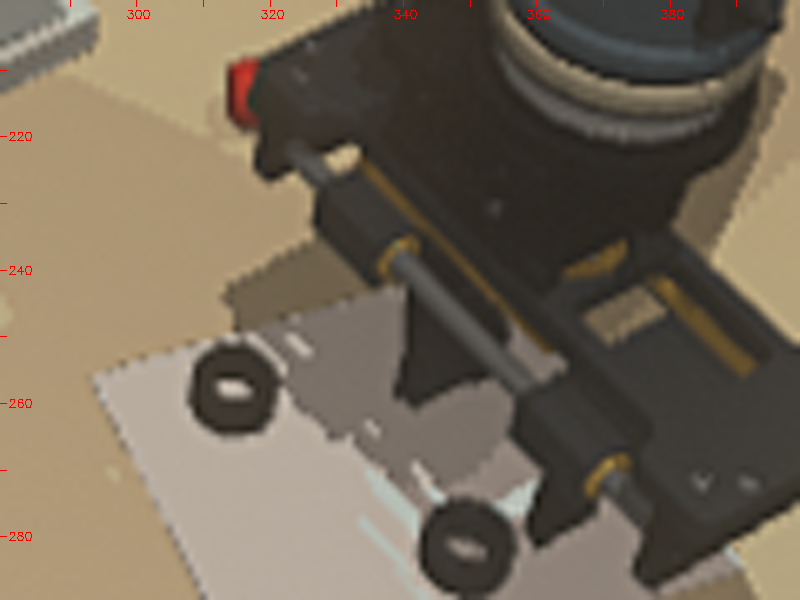

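The gripper body's 190 mm runs along y, and the fingers straddle ring B, which sits at (349,281) in the scene view. Descending.

Call:
{"fn": "carry_out", "kwargs": {
  "series": [
    [-1, 1, 30, 0, 0, 0, 0.15],
    [-1, 1, 50, 0, 0, 0, 0.15],
    [-1, 1, 56, 0, 0, 0, 0.15],
    [-1, 1, 56, 0, 0, 0, -1],
    [-1, 1, 56, 0, 0, 0, -1],
    [-1, 1, 56, 0, 0, 0, -1],
    [-1, 1, 56, 0, 0, 0, -1]
  ]
}}

```text
time: 2.38
position: [0.489, 0.3546, 0.0077]
tool_rot: [0.0, 1.0, 0.0, 0.001]
ft_force: [-0.0, 0.6, 2.8]
grip_width: 0.0297
```

Run:
```python
from h import *
for i in range(5):
    robot.camera("scene");o=robot.get_obs();print((o["position"]*1000).round(1),o["ft_force"].round(1),o["grip_width"].round(4))
```

```text
Traceback (most recent call last):
AttributeError: 'float' object has no attribute 'round'
```

```bash
cat >> h.py <<'E'
def state(n=6):
    P=[];F=[]
    for i in range(n):
        robot.camera("top");o=robot.get_obs();P.append(o["position"]*1000);F.append(o["ft_force"])
    P=np.array(P);print("t",round(o["time"],2),"mean",P.mean(0).round(2),"sd",P.std(0).round(2),"F",np.mean(F,0).round(1),"w",round(o["grip_width"]*1000,1))
    return P.mean(0)
E
python3 -c "
from h import *
state(8)"
```

```text
t 2.83 mean [489.02 354.6    7.64] sd [0.01 0.01 0.01] F [ 0.  -0.1  5.2] w 29.6
```

The pose settles a few mm from its reading during motion, so I'll read the settled state before fine moves. To centre the ring in both directions I'll open, turn 90° in place and squeeze again, which also lets me calibrate the camera.

Call:
{"fn": "carry_out", "kwargs": {
  "series": [
    [0, 0, 0, 0, 0, 0, 0.1],
    [0, 0, 0, 0, 0, 0, 0.1],
    [0, 0, 1.5, 0, 0, 10, 0.1],
    [0, 0, 1.5, 0, 0, 20, 0.1],
    [0, 0, 1.5, 0, 0, 30, 0.1],
    [0, 0, 1.5, 0, 0, 40, 0.1],
    [0, 0, 1.5, 0, 0, 50, 0.1],
    [0, 0, 1.5, 0, 0, 60, 0.1]
  ]
}}

```text
time: 3.82
position: [0.4886, 0.3544, 0.0056]
tool_rot: [0.503, 0.865, 0.0, 0.0]
ft_force: [-0.4, 1.0, 0.8]
grip_width: 0.048
```

Call:
{"fn": "carry_out", "kwargs": {
  "series": [
    [0, 0, 0, 0, 0, 10, 0.1],
    [0, 0, 0, 0, 0, 20, 0.1],
    [0, 0, 0, 0, 0, 30, 0.1],
    [0, 0, 0, 0, 0, 30, 0.1],
    [0, 0, 0, 0, 0, 30, 0.1]
  ]
}}

```text
time: 4.45
position: [0.4884, 0.3543, 0.0053]
tool_rot: [0.708, 0.706, 0.0, 0.0]
ft_force: [0.2, 0.4, -0.0]
grip_width: 0.0481
```

```bash
python3 -c "
from h import *
state(3);to((489,354.6,6,0))"
```

```text
t 4.6 mean [488.49 354.35   5.48] sd [0.04 0.03 0.04] F [-0.6  0.3  0.4] w 47.9
t 4.6 pos [488.5 354.4   5.5] yaw -0.3 w 47.9 F [-0.5  0.6 -0.8]
(489, 354.6, 6, 0) [ 0.2  0.5 -0.5] [ 0.  -0.  -0.3]
```

Call:
{"fn": "carry_out", "kwargs": {
  "series": [
    [0.2, 0, 0, 0, 0, 0, 0.1],
    [0.2, 0, 0, 0, 0, 0, -1],
    [0.2, 0, 0, 0, 0, 0, -1],
    [0.2, 0, 0, 0, 0, 0, -1],
    [0.2, 0, 0, 0, 0, 0, -1]
  ]
}}

```text
time: 5.22
position: [0.4885, 0.3546, 0.0055]
tool_rot: [0.709, 0.705, 0.0, 0.0]
ft_force: [-0.1, -0.6, 0.5]
grip_width: 0.0302
```

```bash
python3 -c "
from h import *
state(3)"
```

```text
t 5.38 mean [488.49 354.56   5.53] sd [0.02 0.02 0.01] F [-0.3 -0.3  0.8] w 29.6
```

```bash
python3 -c "
from h import *
to((488.5,354.6,90,0),(524,91.4,90,0),(524,91.4,70,0))"
```

```text
t 5.38 pos [488.5 354.6   5.5] yaw -0.3 w 29.6 F [0.3 0.4 0.8]
(488.5, 354.6, 90, 0) [  0.    0.1 -84.5] [ 0.  -0.  -0.3]
(524, 91.4, 90, 0) [-263.    36.8  -84.5] [ 0.  -0.  -0.3]
(524, 91.4, 70, 0) [-263.    36.8  -64.5] [ 0.  -0.  -0.3]
```

Call:
{"fn": "carry_out", "kwargs": {
  "series": [
    [0, 0, -40, 0, 0, 0, -1],
    [0, 0, -84, 0, 0, 0, -1],
    [-50, 7, -84, 0, 0, 0, -1],
    [-105, 15, -84, 0, 0, 0, -1],
    [-160, 22, -84, 0, 0, 0, -1],
    [-215, 30, -84, 0, 0, 0, -1],
    [-263, 36.8, -84, 0, 0, -0.3, -1],
    [-263, 36.8, -65, 0, 0, -0.3, -1]
  ],
  "force": 20
}}

```text
time: 6.38
position: [0.5266, 0.0878, 0.0716]
tool_rot: [0.709, 0.705, 0.002, 0.002]
ft_force: [-0.1, 1.3, 0.3]
grip_width: 0.0294
```

Run:
```python
from h import *
p=state(4);s=shot("scene","hovL");t=shot("top")
P=np.array([p[0],p[1],p[2]-3.5+8])/1000
print(hullc(s,P),proj(s,[[.524,.0914,.042],[.524,.0914,.02]]))
overlay(s,[(500.9,90,3.2)],230,160,310,220,"hovL",[P])
overlay(t,[],195,180,295,255,"hovLt",[P])
```

```text
t 6.58 mean [523.47  90.47  69.64] sd [0.33 0.87 0.6 ] F [-0.3 -0.2 -0.7] w 29.2
[269.5132992  192.81560572] [[269.06574591 202.45683282]
 [268.75758009 208.61153333]]
```

View pics/hovL.png

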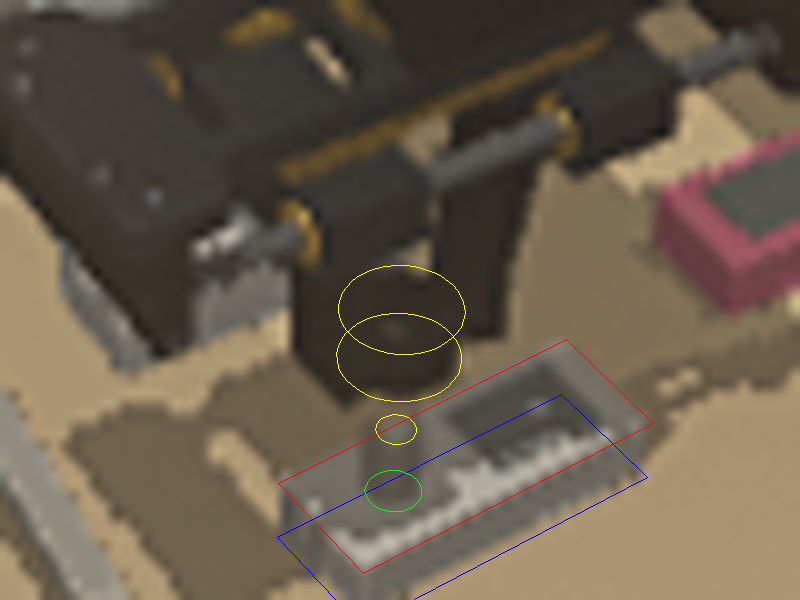

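View pics/hovLt.png

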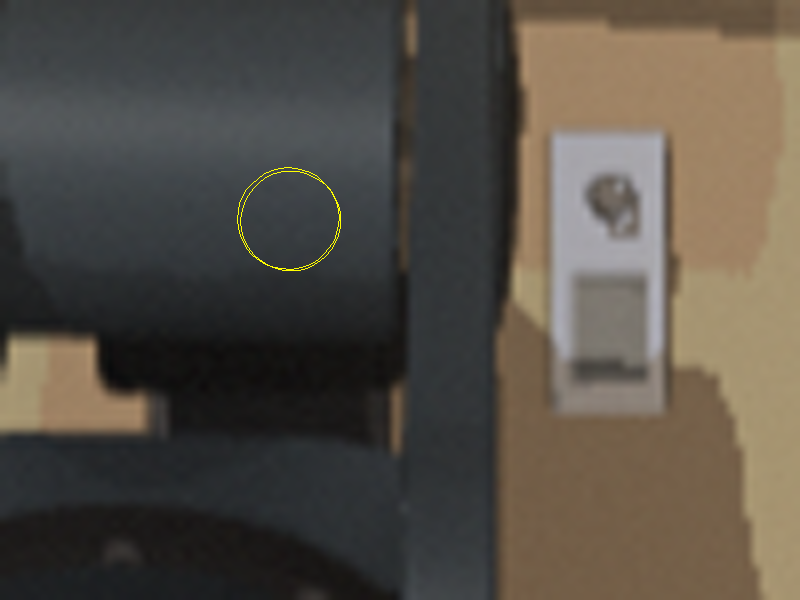

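Run:
```python
from h import *
p=state(2);s=shot("scene")
s["pixels"]=np.clip(255*(s["pixels"]/255.)**.45*1.1,0,255).astype(np.uint8)
P=np.array([p[0],p[1],p[2]-3.5+8])/1000
overlay(s,[],250,180,290,210,"hovL2",[P]);crop(s,250,180,290,210,"hovL3")
```

```text
t 6.78 mean [524.29  92.13  71.05] sd [0.   0.01 0.  ] F [ 0.2  0.2 -0.7] w 29.4
hovL3 scale 20.0
```

View pics/hovL2.png

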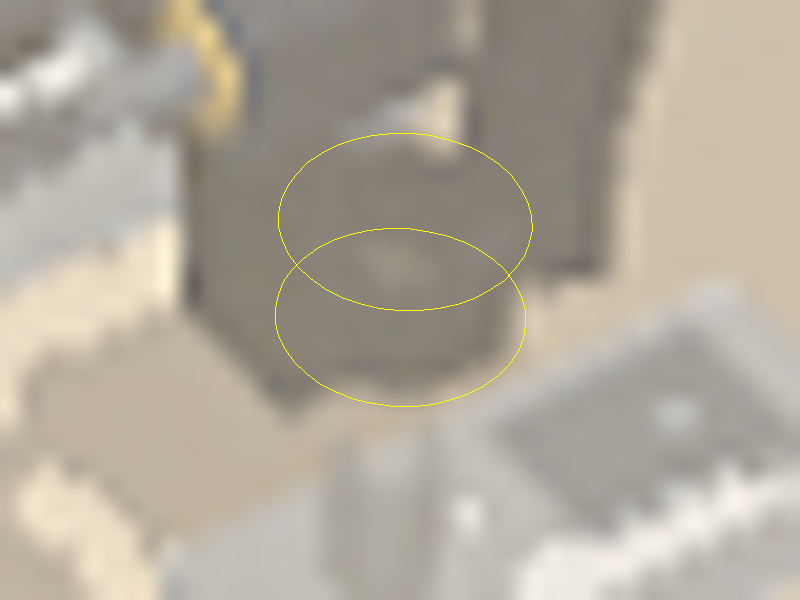

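View pics/hovL3.png

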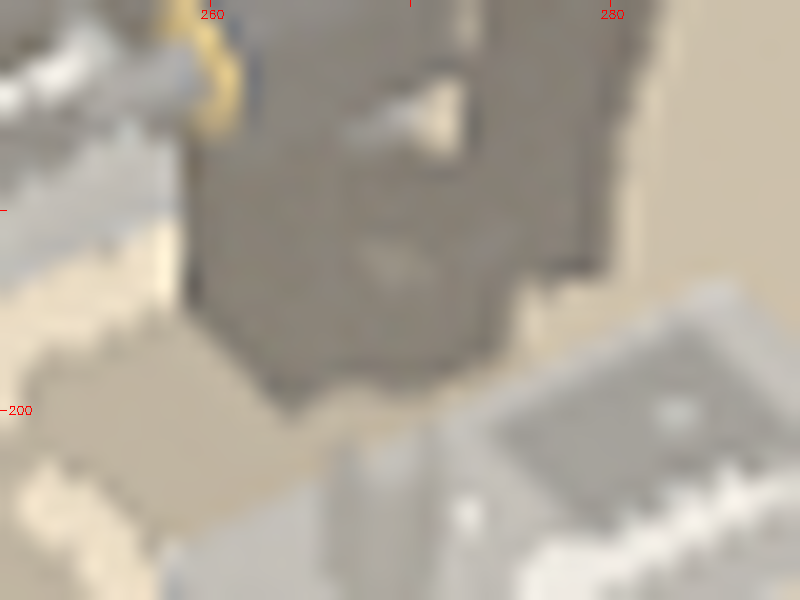

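Call:
{"fn": "carry_out", "kwargs": {
  "series": [
    [-0.6, -0.3, 10, 0, 0, 0, -1],
    [-0.6, -0.3, 20, 0, 0, 0, -1],
    [-0.6, -0.3, 25, 0, 0, 0, -1],
    [-0.6, -0.3, 30, 0, 0, 0, -1],
    [-0.6, -0.3, 33, 0, 0, 0, -1],
    [-0.6, -0.3, 33, 0, 0, 0, -1]
  ]
}}

```text
time: 7.58
position: [0.5239, 0.0914, 0.0378]
tool_rot: [0.706, 0.708, 0.0, 0.0]
ft_force: [0.2, 0.8, -0.9]
grip_width: 0.0295
```

Run:
```python
from h import *
p=state(4);s=shot("scene")
s["pixels"]=np.clip(255*(s["pixels"]/255.)**.45*1.1,0,255).astype(np.uint8)
crop(s,240,180,300,225,"L4")
```

```text
t 7.78 mean [524.06  91.44  38.14] sd [0.01 0.01 0.08] F [-0.3 -0.2  0.1] w 29.2
L4 scale 13.333333333333334
```

View pics/L4.png

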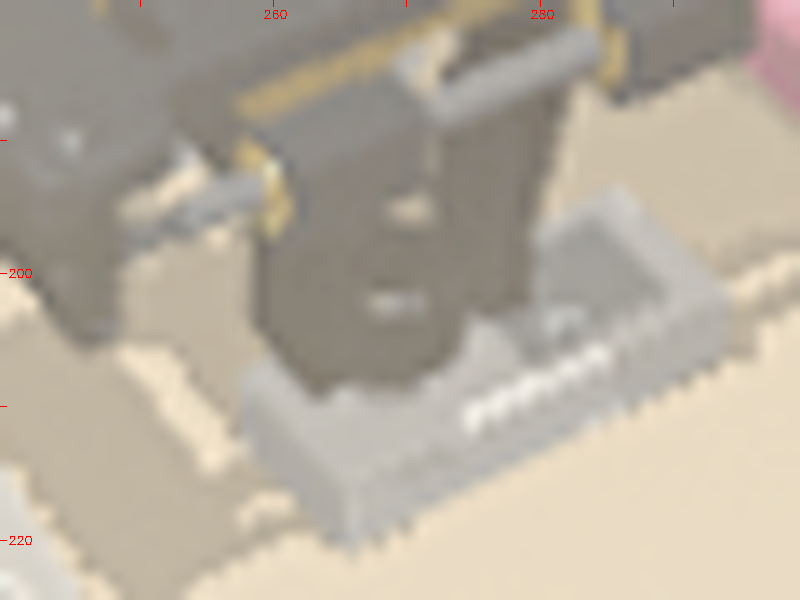

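There's no contact force and the stem tip shows inside the bore at about (269,202). Continuing down.

Call:
{"fn": "carry_out", "kwargs": {
  "series": [
    [0, 0, 5, 0, 0, 0, -1],
    [0, 0, 9, 0, 0, 0, -1],
    [0, 0, 12, 0, 0, 0, -1],
    [0, 0, 14, 0, 0, 0, -1],
    [0, 0, 14, 0, 0, 0, -1]
  ]
}}

```text
time: 8.45
position: [0.524, 0.0915, 0.024]
tool_rot: [0.706, 0.708, 0.001, 0.001]
ft_force: [-0.2, -0.3, -0.6]
grip_width: 0.0294
```

Run:
```python
from h import *
p=state(3)
```

```text
t 8.6 mean [524.17  91.44  24.22] sd [0.03 0.02 0.06] F [ 0.1 -0.1 -0.2] w 29.3
```

Now I'll open to 50 mm and rise.

Call:
{"fn": "carry_out", "kwargs": {
  "series": [
    [0, 0, 0.5, 0, 0, 0, -0.1],
    [0, 0, 0.5, 0, 0, 0, 0.1],
    [0, 0, 0.5, 0, 0, 0, 0.1],
    [0, 0, -20, 0, 0, 0, 0.1],
    [0, 0, -60, 0, 0, 0, 0.1],
    [50, 0, -90, 0, 0, 0, 0.1],
    [110, -20, -90, 0, 0, 0, 0.1],
    [170, -40, -90, 0, 0, 0, 0.1]
  ]
}}

```text
time: 9.6
position: [0.4842, 0.2614, 0.115]
tool_rot: [0.707, 0.707, 0.002, 0.001]
ft_force: [0.6, -0.0, -0.2]
grip_width: 0.0479
```

Run:
```python
from h import *
from scipy.optimize import least_squares
p=state(2);t=shot("top");s=shot("scene")
crop(t,215,190,255,220,"t5");crop(s,240,180,300,225,"s5")
crop(s,280,220,400,310,"s5r")
print(darkblobs(t,215,190,255,230),darkblobs(t,105,185,180,260))
print(carriers(t))
```

```text
t 9.7 mean [480.61 266.55 114.62] sd [0.51 1.64 0.17] F [-0.8  1.4 -0. ] w 48.0
t5 scale 20.0
s5 scale 13.333333333333334
s5r scale 6.666666666666667
[(np.float64(230.75), np.float64(207.01), 100)] []
[(489.2, 89.4, 65.3, 33.8, np.float32(3.1)), (498.9, -104.7, 87.3, 33.7, np.float32(-15.7)), (506.3, -7.5, 85.8, 32.9, np.float32(-1.2))]
```

View pics/t5.png

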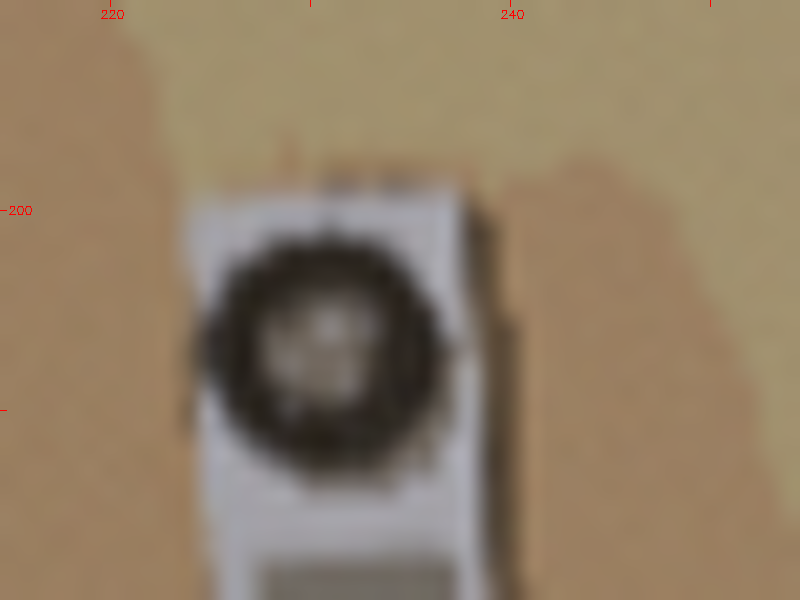

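View pics/s5.png

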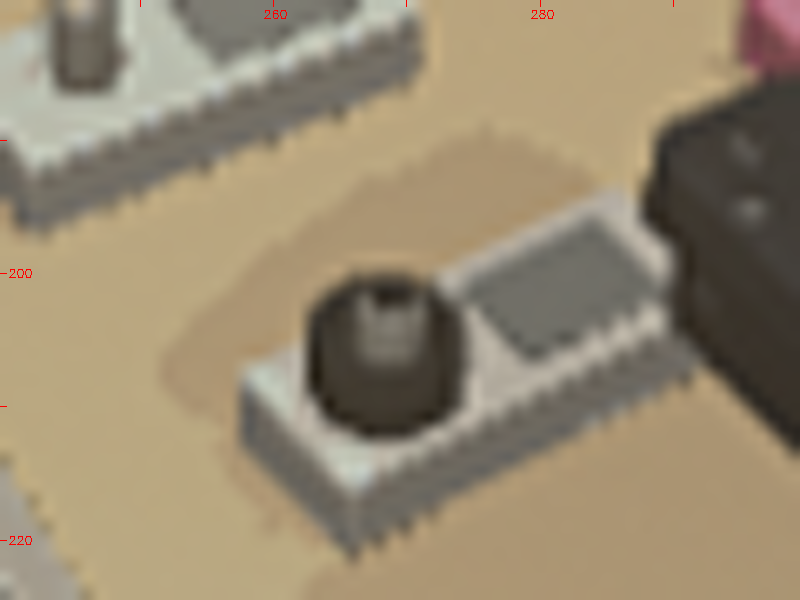

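View pics/s5r.png

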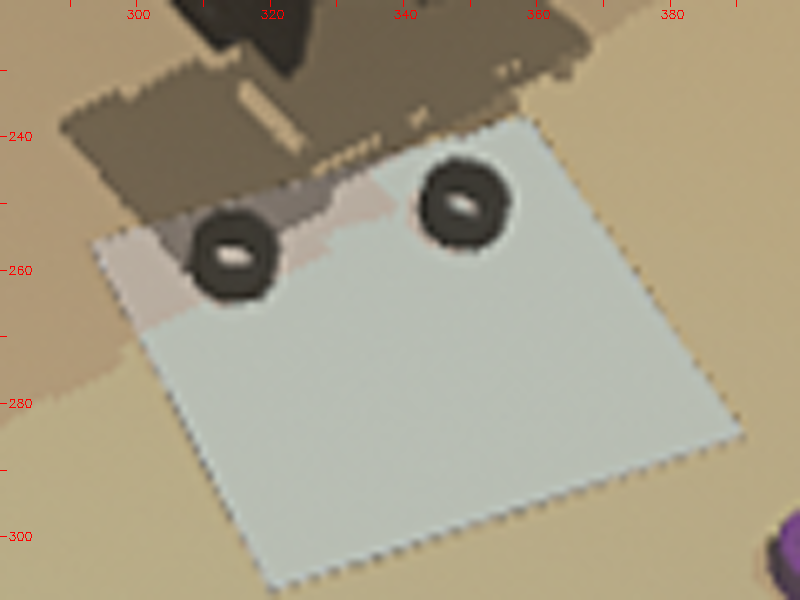

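Ring B is fully down on the left carrier, and the other two rings haven't moved. The placed ring's known position now gives me the camera bias.

```bash
cat >> h.py <<'E'
from scipy.optimize import least_squares
def ringxy(c,uv,z):
    return least_squares(lambda q:hullc(c,np.array([q[0],q[1],z*1000])/1000)-uv,[480,200],x_scale=10).x
E
python3 - <<'E'
from h import *
t=shot("top")
print(ringxy(t,(230.75,207.01),.028))
print(ringxy(t,(162.88,213.54),.010),ringxy(t,(153.8,245.86),.01),ringxy(t,(127.98,224.54),.01))
to((513.5,266,60,0))
E
```

```text
[525.1116854   92.15377608]
[512.40949342 265.8109936 ] [431.30187983 288.60036557] [486.12123198 354.18610354]
t 9.85 pos [484.  259.9 114.2] yaw 0.2 w 47.9 F [-0.3  0.3  0.2]
(513.5, 266, 60, 0) [ 6.  29.4 54.2] [0.1 0.  0.2]
```

Call:
{"fn": "carry_out", "kwargs": {
  "series": [
    [6, 28.5, 30, 0, 0, 0, 0.1],
    [6, 28.5, 60, 0, 0, 0, 0.1],
    [6, 28.5, 70, 0, 0, 0, 0.1],
    [6, 28.5, 70, 0, 0, 0, 0.1],
    [6, 28.5, 70, 0, 0, 0, 0.1]
  ]
}}

```text
time: 10.48
position: [0.5134, 0.2656, 0.0452]
tool_rot: [0.706, 0.708, 0.001, 0.001]
ft_force: [0.4, 0.3, 0.7]
grip_width: 0.0483
```

Run:
```python
from h import *
state(2);to((512.4,265.6,5.3,0))
s=shot("scene")
print(darkblobs(s,290,232,375,300))
crop(s,280,210,360,270,"s6")
```

```text
t 10.57 mean [513.44 265.92  45.39] sd [0.02 0.08 0.02] F [ 0.   0.3 -0. ] w 47.5
t 10.57 pos [513.4 266.   45.4] yaw 0.2 w 47.5 F [-0.4  0.7 -0.3]
(512.4, 265.6, 5.3, 0) [-0.4 -1.2 40.1] [ 0.2 -0.   0.2]
[(np.float64(348.83), np.float64(250.21), 132)]
s6 scale 10.0
```

View pics/s6.png

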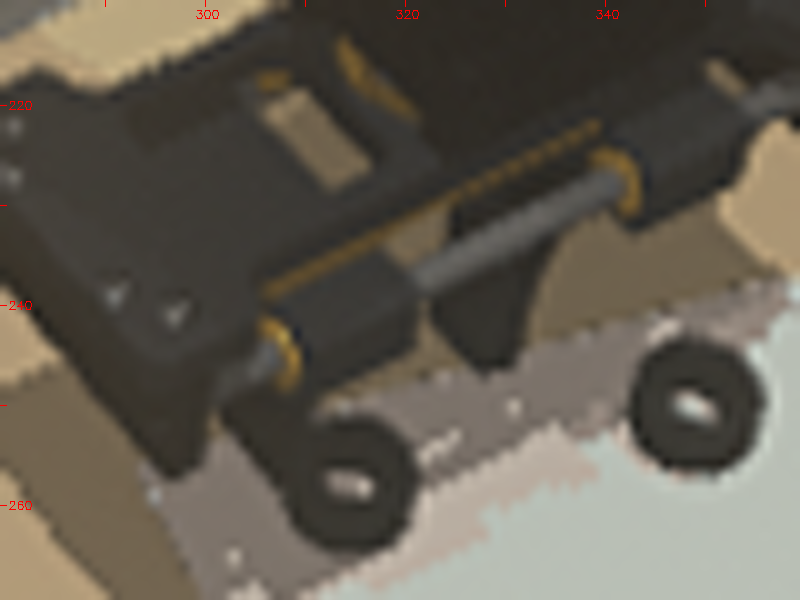

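Ring C at (315,258) is still between the fingers. Descending.

Call:
{"fn": "carry_out", "kwargs": {
  "series": [
    [-0.4, -1, 20, 0, 0, 0, 0.1],
    [-0.4, -1, 35, 0, 0, 0, 0.1],
    [-0.4, -1, 40, 0, 0, 0, 0.1],
    [-0.4, -1, 40, 0, 0, 0, 0.1],
    [-0.4, -1, 40, 0, 0, 0, -1],
    [-0.4, -1, 40, 0, 0, 0, -1],
    [-0.4, -1, 40, 0, 0, 0, -1],
    [-0.4, -1, 40, 0, 0, 0, -1]
  ]
}}

```text
time: 11.62
position: [0.5127, 0.2658, 0.0057]
tool_rot: [0.706, 0.708, 0.002, 0.002]
ft_force: [-0.1, 0.3, 2.8]
grip_width: 0.0296
```

Run:
```python
from h import *
state(2);to((530,-7.7,90,0))
```

```text
t 11.72 mean [512.71 265.79   5.72] sd [0.01 0.   0.  ] F [ 0.3 -0.4  2.7] w 29.1
t 11.72 pos [512.7 265.8   5.7] yaw 0.2 w 29.1 F [ 0.4 -0.2  2.6]
(530, -7.7, 90, 0) [-273.5   16.8  -84.3] [ 0.3 -0.   0.2]
```

Call:
{"fn": "carry_out", "kwargs": {
  "series": [
    [0, 0, -40, 0, 0, 0, -1],
    [0, 0, -84, 0, 0, 0, -1],
    [-55, 3, -84, 0, 0, 0, -1],
    [-110, 7, -84, 0, 0, 0, -1],
    [-165, 10, -84, 0, 0, 0, -1],
    [-220, 14, -84, 0, 0, 0, -1],
    [-274, 16.8, -84, 0, 0, 0, -1],
    [-274, 16.8, -60, 0, 0, 0, -1]
  ]
}}

```text
time: 12.72
position: [0.5329, -0.0127, 0.0669]
tool_rot: [0.708, 0.706, 0.003, 0.004]
ft_force: [0.7, 0.8, -0.2]
grip_width: 0.0295
```

Run:
```python
from h import *
state(5);p=state(2);to((529.8,-8.0,38,0))
s=shot("scene")
s["pixels"]=np.clip(255*(s["pixels"]/255.)**.45*1.1,0,255).astype(np.uint8)
crop(s,220,150,280,195,"s7")
```

```text
t 12.97 mean [529.21  -8.68  64.69] sd [0.53 1.03 0.91] F [-0.3  0.1 -0.6] w 29.8
t 13.07 mean [530.34  -7.44  66.22] sd [0.09 0.03 0.08] F [-0.2  0.4  0.1] w 29.7
t 13.07 pos [530.4  -7.4  66.3] yaw 0.3 w 29.7 F [0.1 0.3 0.4]
(529.8, -8.0, 38, 0) [-0.6 -0.8 28.3] [ 0.3 -0.   0.3]
s7 scale 13.333333333333334
```

View pics/s7.png

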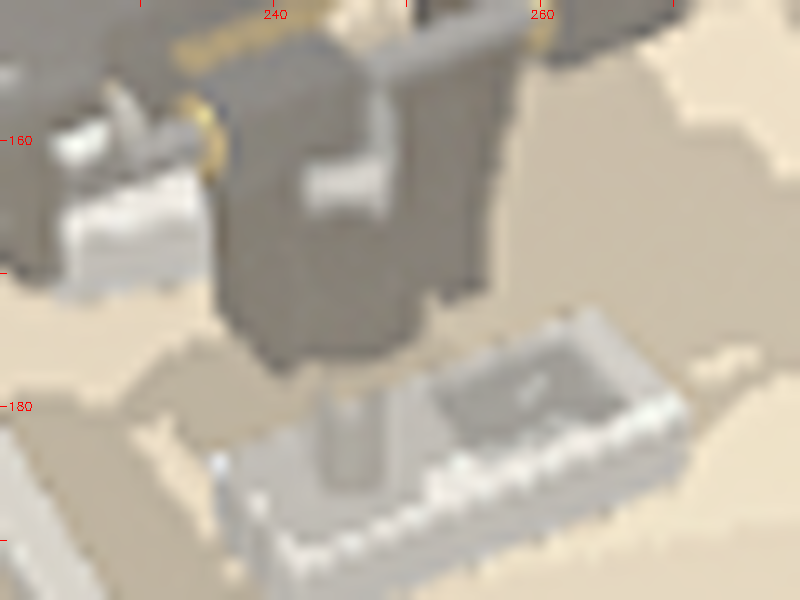

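Ring C is held above the middle stem at (245.5,181). Lowering.

Call:
{"fn": "carry_out", "kwargs": {
  "series": [
    [-0.6, -0.7, 10, 0, 0, 0, -1],
    [-0.6, -0.7, 18, 0, 0, 0, -1],
    [-0.6, -0.7, 22, 0, 0, 0, -1],
    [-0.6, -0.7, 26, 0, 0, 0, -1],
    [-0.6, -0.7, 28, 0, 0, 0, -1],
    [-0.6, -0.7, 28, 0, 0, 0, -1]
  ]
}}

```text
time: 13.88
position: [0.5299, -0.008, 0.0382]
tool_rot: [0.705, 0.709, 0.002, 0.002]
ft_force: [-0.5, -0.2, -1.0]
grip_width: 0.0297
```

Run:
```python
from h import *
p=state(3);to((529.8,-8.0,24.3,0))
s=shot("scene")
s["pixels"]=np.clip(255*(s["pixels"]/255.)**.45*1.1,0,255).astype(np.uint8)
crop(s,220,150,280,195,"s8")
```

```text
t 14.03 mean [530.07  -8.05  38.46] sd [0.04 0.   0.06] F [ 0.1  0.2 -0.1] w 29.4
t 14.03 pos [530.1  -8.1  38.5] yaw 0.3 w 29.4 F [ 0.1  0.9 -0.3]
(529.8, -8.0, 24.3, 0) [ 0.1 -0.4 14.2] [0.4 0.  0.3]
s8 scale 13.333333333333334
```

View pics/s8.png

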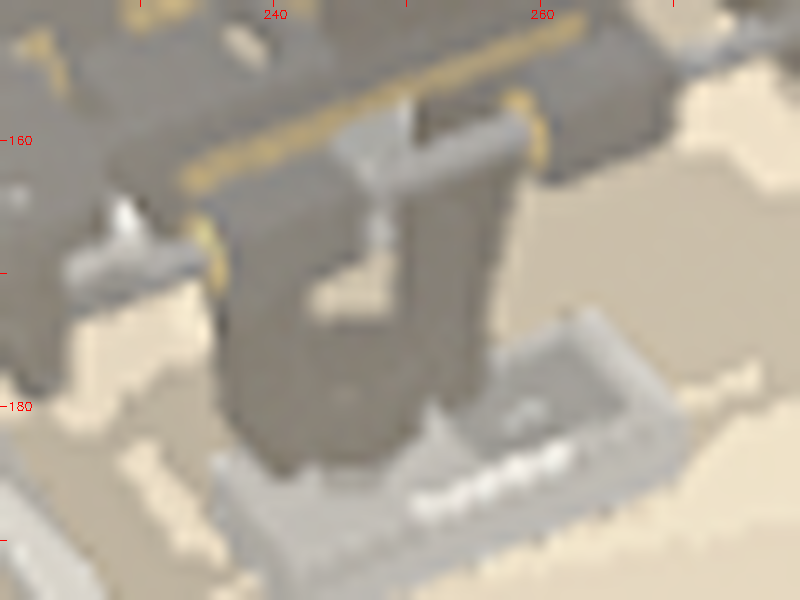

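Call:
{"fn": "carry_out", "kwargs": {
  "series": [
    [0, -0.2, 6, 0, 0, 0, -1],
    [0, -0.2, 11, 0, 0, 0, -1],
    [0, -0.2, 14, 0, 0, 0, -1],
    [0, -0.2, 14, 0, 0, 0, -1],
    [0, -0.2, 14, 0, 0, 0, -1]
  ]
}}

```text
time: 14.7
position: [0.53, -0.008, 0.0245]
tool_rot: [0.705, 0.709, 0.002, 0.002]
ft_force: [0.1, 0.2, -0.4]
grip_width: 0.0297
```

Call:
{"fn": "carry_out", "kwargs": {
  "series": [
    [0, 0, 0.4, 0, 0, 0, -0.1],
    [0, 0, 0.4, 0, 0, 0, 0.1],
    [0, 0, 0.4, 0, 0, 0, 0.1],
    [0, 0, -20, 0, 0, 0, 0.1],
    [0, 0, -65, 0, 0, 0, 0.1],
    [50, -15, -90, 0, 0, 0, 0.1],
    [105, -35, -90, 0, 0, 0, 0.1],
    [160, -60, -90, 0, 0, 0, 0.1]
  ]
}}

```text
time: 15.7
position: [0.469, 0.153, 0.1149]
tool_rot: [0.706, 0.708, 0.003, 0.003]
ft_force: [0.7, 0.6, -0.1]
grip_width: 0.0479
```

Run:
```python
from h import *
t=shot("top");s=shot("scene")
print(darkblobs(t,255,190,290,230), darkblobs(t,100,180,185,265),darkblobs(s,290,232,375,300),carriers(t))
crop(s,220,150,300,210,"s9")
to((431.5,288.6,40,0))
```

```text
[(np.float64(270.73), np.float64(204.1), 101)] [] [(np.float64(348.9), np.float64(250.43), 127)] [(498.9, -104.7, 87.3, 33.7, np.float32(-15.7)), (506.3, -7.5, 85.8, 32.9, np.float32(-1.2))]
s9 scale 10.0
t 15.8 pos [464.1 155.8 114.2] yaw 0.7 w 47.6 F [ 0.6 -0.9  0.2]
(431.5, 288.6, 40, 0) [133.1 -31.3  74.2] [ 0.1 -0.   0.7]
```

View pics/s9.png

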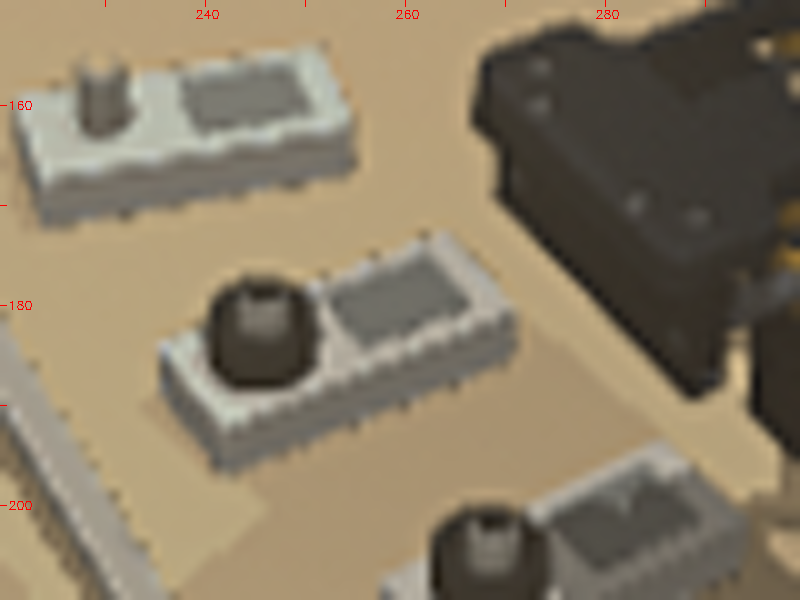

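The middle collar is seated. Next is ring A.

Call:
{"fn": "carry_out", "kwargs": {
  "series": [
    [55, -13, 30, 0, 0, 0, 0.1],
    [105, -25, 50, 0, 0, 0, 0.1],
    [133, -31, 70, 0, 0, 0, 0.1],
    [133, -31, 74, 0, 0, 0.5, 0.1],
    [133, -31, 74, 0, 0, 0.5, 0.1],
    [133, -31, 74, 0, 0, 0.5, 0.1]
  ]
}}

```text
time: 16.55
position: [0.4328, 0.2875, 0.0408]
tool_rot: [0.707, 0.707, 0.001, 0.001]
ft_force: [0.2, 0.0, 0.6]
grip_width: 0.0477
```

Run:
```python
from h import *
state(2);to((431.4,288.4,5.5,0))
s=shot("scene")
crop(s,310,200,390,260,"s10")
```

```text
t 16.65 mean [432.73 287.58  40.89] sd [0.04 0.05 0.  ] F [ 0.2 -0.3 -0.5] w 47.8
t 16.65 pos [432.7 287.6  40.9] yaw 0.0 w 47.8 F [ 0.2 -0.8 -1.1]
(431.4, 288.4, 5.5, 0) [ 0.7 -1.4 35.4] [ 0.2 -0.1  0. ]
s10 scale 10.0
```

View pics/s10.png

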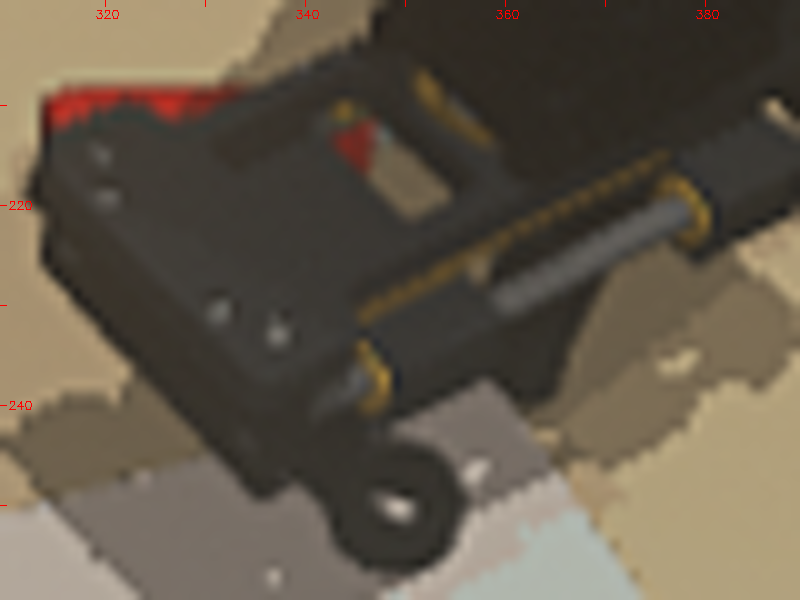

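Call:
{"fn": "carry_out", "kwargs": {
  "series": [
    [0.7, -1.3, 18, 0, 0, 0, 0.1],
    [0.7, -1.3, 30, 0, 0, 0, 0.1],
    [0.7, -1.3, 35.5, 0, 0, 0, 0.1],
    [0.7, -1.3, 35.5, 0, 0, 0, 0.1],
    [0.7, -1.3, 35.5, 0, 0, 0, -1],
    [0.7, -1.3, 35.5, 0, 0, 0, -1],
    [0.7, -1.3, 35.5, 0, 0, 0, -1],
    [0.7, -1.3, 35.5, 0, 0, 0, -1]
  ]
}}

```text
time: 17.7
position: [0.4315, 0.2886, 0.0056]
tool_rot: [0.707, 0.707, 0.002, 0.001]
ft_force: [-1.1, 0.3, 1.7]
grip_width: 0.0286
```

Run:
```python
from h import *
t=shot("top");print(carriers(t))
state(2);to((521.8,-110.8,90,0))
```

```text
[(500.3, 89.9, 87.5, 34.0, np.float32(3.1)), (498.9, -104.7, 87.3, 33.7, np.float32(-15.7)), (506.3, -7.5, 85.8, 32.9, np.float32(-1.2))]
t 17.85 mean [431.53 288.61   5.62] sd [0.01 0.   0.01] F [-0.3  0.2  2.6] w 28.4
t 17.85 pos [431.5 288.6   5.6] yaw 0.1 w 28.4 F [0.2 0.6 2.8]
(521.8, -110.8, 90, 0) [-399.4   90.2  -84.6] [ 0.2 -0.1  0.1]
```

Call:
{"fn": "carry_out", "kwargs": {
  "series": [
    [0, 0, -40, 0, 0, 0, -1],
    [0, 0, -84, 0, 0, 0, -1],
    [-55, 12, -84, 0, 0, 0, -1],
    [-110, 24, -84, 0, 0, 0, -1],
    [-165, 36, -84, 0, 0, 0, -1],
    [-220, 49, -84, 0, 0, 0, -1],
    [-275, 61, -84, 0, 0, 0, -1],
    [-330, 74, -84, 0, 0, 0, -1]
  ]
}}

```text
time: 18.85
position: [0.5055, -0.0433, 0.0893]
tool_rot: [0.707, 0.707, 0.002, 0.001]
ft_force: [0.6, -0.1, -0.2]
grip_width: 0.0288
```

Run:
```python
from h import *
state(3);to((521.8,-110.8,90,0),(521.8,-110.8,66,0))
```

```text
t 19.0 mean [508.49 -47.36  89.55] sd [1.32 2.45 0.15] F [ 1.  -1.2  0.2] w 28.8
t 19.0 pos [506.7 -44.4  89.3] yaw -0.2 w 28.8 F [-0.4  0.3 -0.4]
(521.8, -110.8, 90, 0) [-66.3  15.4  -0.6] [ 0.3 -0.  -0.2]
(521.8, -110.8, 66, 0) [-66.3  15.2  23.4] [ 0.3 -0.  -0.2]
```

Call:
{"fn": "carry_out", "kwargs": {
  "series": [
    [-30, 8, 0, 0, 0, 0, -1],
    [-60, 15, 0, 0, 0, 0, -1],
    [-66.3, 15.3, 10, 0, 0, 0, -1],
    [-66.3, 15.3, 22, 0, 0, 0, -1],
    [-66.3, 15.3, 23, 0, 0, 0, -1],
    [-66.3, 15.3, 23, 0, 0, 0, -1],
    [-66.3, 15.3, 23, 0, 0, 0, -1]
  ]
}}

```text
time: 19.88
position: [0.5219, -0.1102, 0.0665]
tool_rot: [0.708, 0.706, 0.002, 0.002]
ft_force: [-0.3, -0.8, -0.4]
grip_width: 0.0289
```

Run:
```python
from h import *
p=state(3);to((521.8,-110.8,38,0))
s=shot("scene")
s["pixels"]=np.clip(255*(s["pixels"]/255.)**.45*1.1,0,255).astype(np.uint8)
crop(s,200,120,260,165,"s11")
P=np.array([p[0],p[1],p[2]+4.4])/1000
overlay(s,[(499.7,-104.7,-15.7)],200,120,260,165,"s11o",[P])
```

```text
t 20.02 mean [ 522.04 -110.51   66.67] sd [0.03 0.12 0.03] F [ 0.2  0.2 -0.6] w 28.9
t 20.02 pos [ 522.1 -110.7   66.7] yaw -0.2 w 28.9 F [-0.   0.7 -0.8]
(521.8, -110.8, 38, 0) [-0.2 -0.4 28.7] [ 0.3 -0.  -0.2]
s11 scale 13.333333333333334
```

View pics/s11.png

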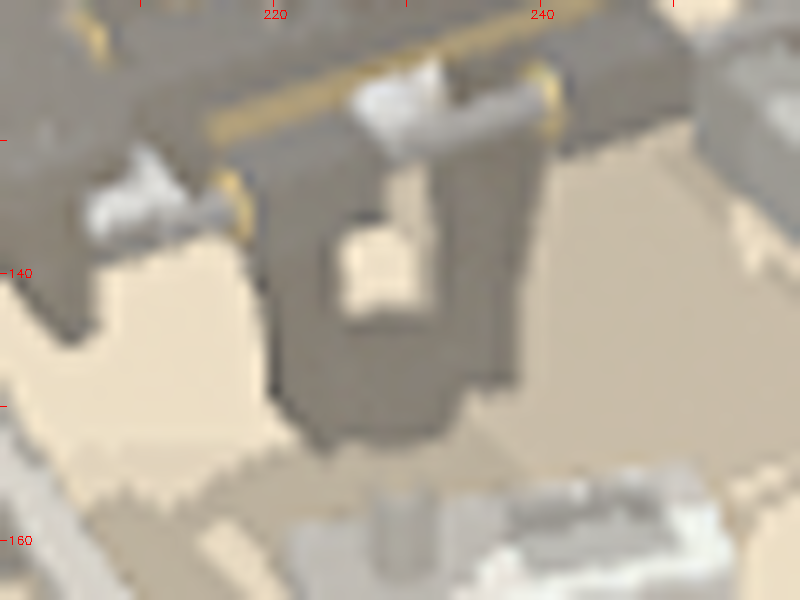

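View pics/s11o.png

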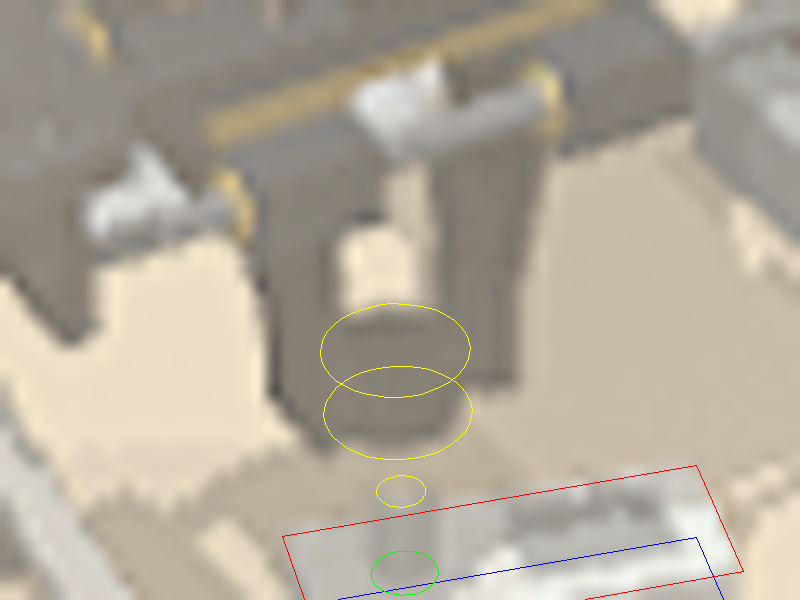

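Ring A and the right stem (at about (229.5,157)) show the same scene bias, so they're aligned. Lowering.

Call:
{"fn": "carry_out", "kwargs": {
  "series": [
    [-0.2, -0.3, 10, 0, 0, 0, -1],
    [-0.2, -0.3, 18, 0, 0, 0, -1],
    [-0.2, -0.3, 22, 0, 0, 0, -1],
    [-0.2, -0.3, 26, 0, 0, 0, -1],
    [-0.2, -0.3, 28.5, 0, 0, 0, -1],
    [-0.2, -0.3, 28.5, 0, 0, 0, -1]
  ]
}}

```text
time: 20.82
position: [0.5218, -0.1109, 0.038]
tool_rot: [0.709, 0.706, 0.002, 0.002]
ft_force: [0.7, -0.9, -0.4]
grip_width: 0.0286
```

Run:
```python
from h import *
p=state(3);to((521.8,-110.8,24.3,0))
```

```text
t 20.98 mean [ 521.99 -110.91   38.25] sd [0.04 0.02 0.07] F [ 0.3 -0.4 -0.8] w 28.8
t 20.98 pos [ 522.  -110.9   38.3] yaw -0.2 w 28.8 F [ 0.7 -0.5 -0.5]
(521.8, -110.8, 24.3, 0) [ 0.1 -0.3 14. ] [ 0.3 -0.  -0.2]
```

Call:
{"fn": "carry_out", "kwargs": {
  "series": [
    [0, -0.2, 6, 0, 0, 0, -1],
    [0, -0.2, 11, 0, 0, 0, -1],
    [0, -0.2, 14, 0, 0, 0, -1],
    [0, -0.2, 14, 0, 0, 0, -1],
    [0, -0.2, 14, 0, 0, 0, -1]
  ]
}}

```text
time: 21.6
position: [0.522, -0.1109, 0.0243]
tool_rot: [0.709, 0.706, 0.002, 0.002]
ft_force: [0.1, 0.3, -1.1]
grip_width: 0.0286
```

Call:
{"fn": "carry_out", "kwargs": {
  "series": [
    [0, 0, 0.4, 0, 0, 0, -0.1],
    [0, 0, 0.4, 0, 0, 0, 0.1],
    [0, 0, 0.4, 0, 0, 0, 0.1],
    [0, 0, -20, 0, 0, 0, 0.1],
    [0, 0, -65, 0, 0, 0, 0.1],
    [-20, -50, -90, 0, 0, 0, 0.1],
    [-40, -105, -90, 0, 0, 0, 0.1],
    [-60, -120, -90, 0, 0, 0, 0.1]
  ]
}}

```text
time: 22.6
position: [0.3973, -0.1692, 0.1139]
tool_rot: [0.709, 0.705, 0.002, 0.0]
ft_force: [0.8, 0.2, 0.8]
grip_width: 0.0481
```

Run:
```python
from h import *
state(2);t=shot("top");s=shot("scene")
crop(t,195,155,355,245,"t12");crop(s,190,120,310,210,"s12")
print(carriers(t))
```

```text
t 22.7 mean [ 399.02 -171.86  113.89] sd [0.91 0.13 0.01] F [-0.2 -0.1  0.5] w 48.0
t12 scale 5.0
s12 scale 6.666666666666667
[(489.9, -102.1, 68.4, 33.5, np.float32(-15.7)), (500.3, 90.0, 87.5, 34.1, np.float32(3.2)), (506.3, -7.5, 85.8, 32.9, np.float32(-1.2))]
```

View pics/t12.png

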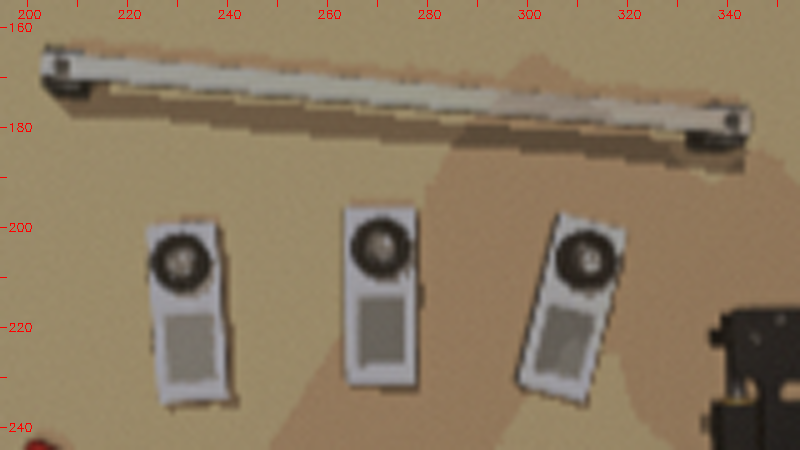

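View pics/s12.png

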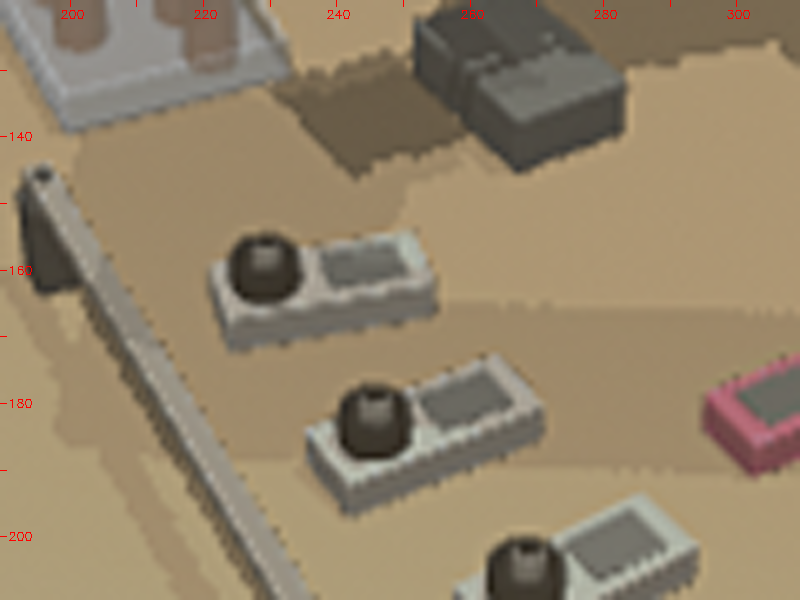

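All three collars are seated. The beaker and marker stand on the far side, so I'll measure them before pushing anything through.

Run:
```python
from h import *
t=shot("top");s=shot("scene")
crop(t,190,85,350,185,"t13");crop(s,110,150,290,285,"s13")
```

```text
t13 scale 5.0
s13 scale 4.444444444444445
```

View pics/t13.png

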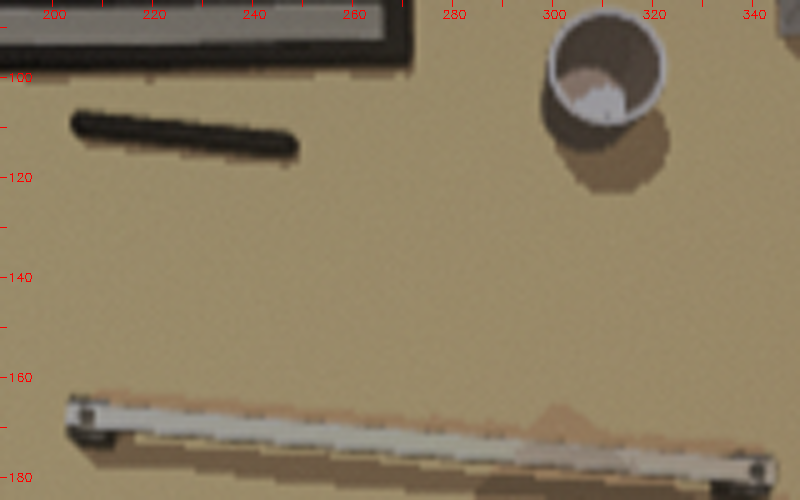

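View pics/s13.png

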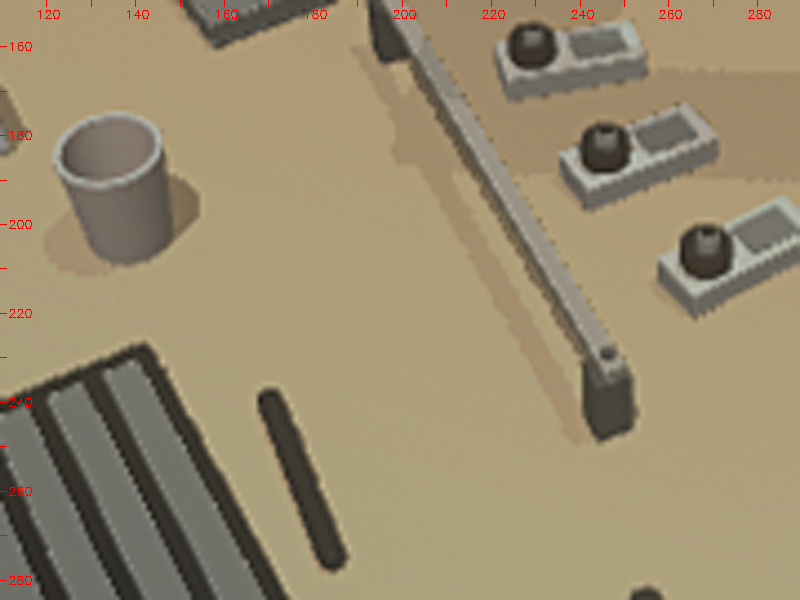

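```bash
cat >> h.py <<'E'
G0=np.array([605.,-16.]);ga=np.radians(-5.7)
def g2w(gx,gy): return G0+np.array([np.cos(ga)*gx-np.sin(ga)*gy,np.sin(ga)*gx+np.cos(ga)*gy])
def w2g(x,y):
    d=np.array([x,y])-G0;return np.array([np.cos(ga)*d[0]+np.sin(ga)*d[1],-np.sin(ga)*d[0]+np.cos(ga)*d[1]])
E
python3 - <<'E'
from h import *
t=shot("top");s=shot("scene")
T=lambda x,y:(x/5+190-.5,y/5+85-.5)
for n,uv,z in [("markL",T(75,125),.007),("markR",T(297,150),.007),("bk rim c",T(607,67),.07),("bk base near",T(580,150),.0)]:
    w=atz(t,uv,z)[:2]*1000;print(n,w.round(1),w2g(*w).round(1))
# overlay beaker base circle
b=atz(t,T(607,67),.07);print(proj(s,[[b[0],b[1],.07],[b[0],b[1],0]]),proj(t,[b[0],b[1],0]))
for n,g in(("L",(500.3,90)),("M",(506.3,-7.5)),("R",(498.9,-104.7))): print(n,w2g(*g).round(1))
for v in [(-6,-165),(6,0),(6,165)]: print(proj(t,[*(g2w(*v)/1000),.056]))
E
```

```text
markL [782.3 158.4] [159.2 191.1]
markR [767.1  42.5] [155.5  74.3]
bk rim c [ 788.  -110.1] [191.4 -75.4]
bk base near [ 766.8 -106.7] [170.  -74.2]
[[134.11872731 183.50708475]
 [139.44912196 203.27402829]] [[306.52056274 106.62187579]]
L [-114.7   95.1]
M [-99.1  -1.3]
R [-96.8 -98.8]
[[340.91282448 181.12434864]]
[[274.15844137 170.77890344]]
[[207.11087552 165.28231909]]
```

The far side is clear: the marker's near edge is at gauge x of about 148 mm and the beaker's at about 160, while the carrier fronts will end near 105. I'll start with the middle carrier.

Run:
```python
from h import *
to((478,-6.9,100,88.8),(478,-6.9,40,88.8))
```

```text
t 23.0 pos [ 401.9 -170.   113.4] yaw -0.2 w 47.6 F [ 0.8 -0.4  0.5]
(478, -6.9, 100, 88.8) [163.3  75.6  14. ] [  0.3   0.3 -89. ]
(478, -6.9, 40, 88.8) [163.3  75.2  74. ] [  0.3   0.3 -89. ]
```

Call:
{"fn": "carry_out", "kwargs": {
  "series": [
    [20, 10, 2, 0, 0, -10, 0.15],
    [40, 19, 4, 0, 0, -20, 0.15],
    [60, 28, 6, 0, 0, -30, 0.15],
    [80, 37, 8, 0, 0, -40, 0.15],
    [100, 46, 10, 0, 0, -50, 0.15],
    [120, 55, 12, 0, 0, -60, 0.15],
    [142, 65, 14, 0, 0, -70, 0.15],
    [163, 75.5, 14, 0, 0, -80, 0.15]
  ]
}}

```text
time: 24.0
position: [0.4783, -0.0056, 0.0996]
tool_rot: [0.085, 0.996, 0.001, 0.003]
ft_force: [-0.5, -2.0, 0.1]
grip_width: 0.0497
```

Run:
```python
from h import *
to((478,-6.9,100,88.8),(478,-6.9,35,88.8))
```

```text
t 24.0 pos [478.3  -5.6  99.6] yaw 80.3 w 49.7 F [-0.5 -2.   0.1]
(478, -6.9, 100, 88.8) [ 0.1 -1.3 -0.4] [ 0.1  0.3 -8.5]
(478, -6.9, 35, 88.8) [ 0.4 -1.4 64.6] [ 0.1  0.3 -8.5]
```

Call:
{"fn": "carry_out", "kwargs": {
  "series": [
    [0.4, -1.4, 10, 0, 0, -8.5, 0.15],
    [0.4, -1.4, 40, 0, 0, -8.5, 0.15],
    [0.4, -1.4, 64, 0, 0, -8.5, 0.15],
    [0.4, -1.4, 64, 0, 0, -8.5, 0.15],
    [0.4, -1.4, 64, 0, 0, -8.5, 0.15]
  ]
}}

```text
time: 24.62
position: [0.4784, -0.0065, 0.0359]
tool_rot: [0.01, 1.0, 0.0, 0.003]
ft_force: [0.6, 0.5, 0.2]
grip_width: 0.0499
```

Run:
```python
from h import *
state(3);to((478,-6.9,4,88.8))
s=shot("scene");crop(s,200,140,300,215,"s14")
```

```text
t 24.77 mean [478.68  -6.79  36.41] sd [0.04 0.08 0.1 ] F [-0.2 -0.3  0.3] w 50.3
t 24.77 pos [478.7  -6.9  36.5] yaw 88.8 w 50.3 F [-0.3  0.1  0.8]
(478, -6.9, 4, 88.8) [ 0.9 -0.  32.5] [ 0.   0.4 -0. ]
s14 scale 8.0
```

View pics/s14.png

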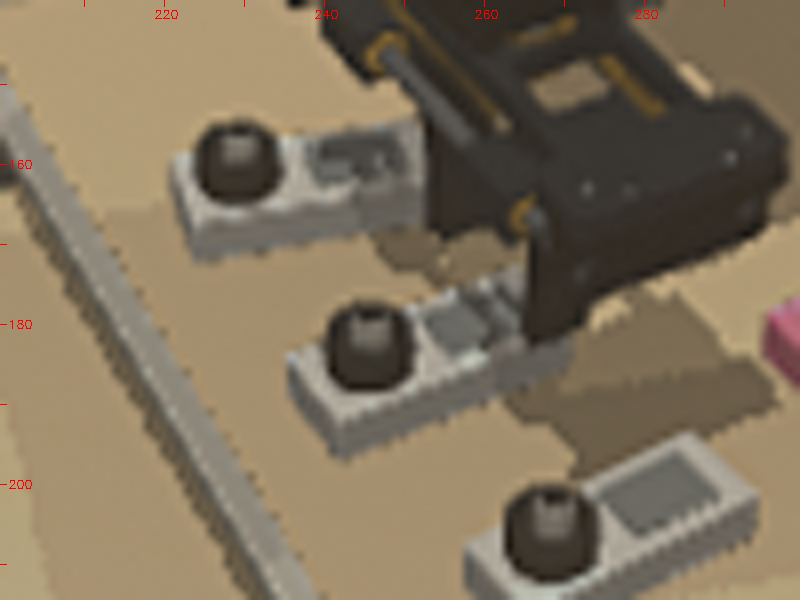

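The fingers straddle the rear of the middle carrier. I'll descend and grip at 10 N.

Call:
{"fn": "carry_out", "kwargs": {
  "series": [
    [0, 0, 15, 0, 0, 0, 0.15],
    [0, 0, 27, 0, 0, 0, 0.15],
    [0, 0, 31.8, 0, 0, 0, 0.15],
    [0, 0, 31.8, 0, 0, 0, 0.15],
    [0, 0, 31.8, 0, 0, 0, -1],
    [0, 0, 31.8, 0, 0, 0, -1],
    [0, 0, 31.8, 0, 0, 0, -1]
  ],
  "force": 10
}}

```text
time: 25.7
position: [0.479, -0.007, 0.0049]
tool_rot: [0.011, 1.0, 0.0, 0.004]
ft_force: [-0.3, 0.7, 0.4]
grip_width: 0.036
```

Run:
```python
from h import *
state(3)
e=g2w(12-28,-1);print(e); to((*e,4,84.3))
```

```text
t 25.85 mean [479.01  -6.98   4.9 ] sd [0.01 0.   0.01] F [-0.3 -0.3  0.4] w 35.9
[588.97979113 -15.40593957]
t 25.85 pos [479.   -7.    4.9] yaw 88.8 w 35.9 F [-0.1 -0.5  1.2]
(np.float64(588.9797911308767), np.float64(-15.405939574063002), 4, 84.3) [-110.1   -6.1    1.8] [0.  0.5 4.5]
```

Call:
{"fn": "carry_out", "kwargs": {
  "series": [
    [-8, -0.5, 0.2, 0, 0, 0.5, -1],
    [-20, -1.1, 0.4, 0, 0, 1.5, -1],
    [-33, -1.8, 0.6, 0, 0, 2.5, -1],
    [-46, -2.5, 0.8, 0, 0, 3.5, -1],
    [-60, -3.3, 1, 0, 0, 4.5, -1],
    [-74, -4.1, 1.1, 0, 0, 4.5, -1],
    [-84, -4.7, 1.2, 0, 0, 4.5, -1],
    [-84, -4.7, 1.2, 0, 0, 4.5, -1]
  ]
}}

```text
time: 26.85
position: [0.5636, -0.0134, 0.0048]
tool_rot: [0.05, 0.999, 0.0, 0.004]
ft_force: [-0.9, 0.3, 4.8]
grip_width: 0.0359
```

Run:
```python
from h import *
state(3)
e=g2w(-19,-1);to((*e,4.4,84.3))
t=shot("top");s=shot("scene");crop(s,190,150,290,225,"s15");print(carriers(t))
```

```text
t 27.0 mean [563.61 -13.4    4.82] sd [0.   0.01 0.01] F [-0.2  1.   5.1] w 36.1
t 27.0 pos [563.6 -13.4   4.8] yaw 84.3 w 36.1 F [0.3 1.2 5.2]
(np.float64(585.9946244209931), np.float64(-15.107980324832084), 4.4, 84.3) [-22.4   0.5   0.6] [ 0.1  0.6 -0. ]
s15 scale 8.0
[]
```

View pics/s15.png

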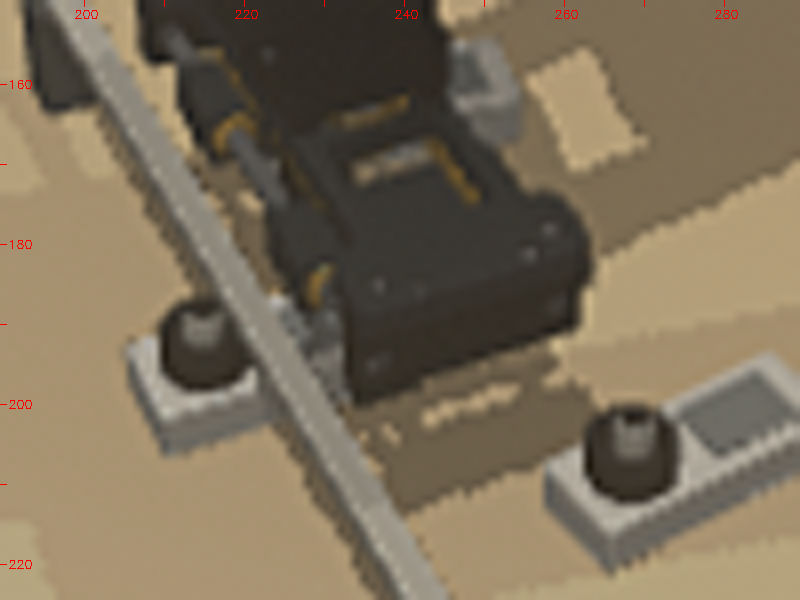

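The stem and collar have gone under the bar, and the carrier is pressed lightly onto the bench at about 5 N. I'll push a little further and then release.

Call:
{"fn": "carry_out", "kwargs": {
  "series": [
    [-7, 0, 0.1, 0, 0, 0, -1],
    [-14, 0, 0.1, 0, 0, 0, -1],
    [-21, 0.3, 0.2, 0, 0, 0, -1],
    [-21, 0.3, 0.2, 0, 0, 0, -1],
    [-21, 0.3, 0.2, 0, 0, 0, -0.1],
    [-21, 0.3, 0.2, 0, 0, 0, 0.15],
    [-21, 0.3, 0.2, 0, 0, 0, 0.15],
    [-21, 0.3, -10, 0, 0, 0, 0.15]
  ]
}}

```text
time: 28.1
position: [0.5838, -0.0151, 0.0146]
tool_rot: [0.05, 0.999, 0.0, 0.004]
ft_force: [-0.4, 0.2, 0.1]
grip_width: 0.0493
```

Run:
```python
from h import *
state(3)
e=g2w(34,-1);to((*e,90,84.3))
```

```text
t 28.25 mean [585.16 -15.33  16.15] sd [0.16 0.04 0.2 ] F [0.2 0.4 0.4] w 49.5
t 28.25 pos [585.1 -15.4  15.9] yaw 84.3 w 49.5 F [0.6 0.  0.5]
(np.float64(638.7325696289381), np.float64(-20.371927061244953), 90, 84.3) [-54.7   0.4 -73.5] [ 0.   0.7 -0. ]
```

Call:
{"fn": "carry_out", "kwargs": {
  "series": [
    [0, 0, -40, 0, 0, 0, 0.15],
    [0, 0, -74, 0, 0, 0, 0.15],
    [-5, 0, -76, 0, 0, 0, 0.15],
    [-54, 0.4, -76, 0, 0, 0, 0.15],
    [-56, 0.4, -60, 0, 0.6, 0, 0.15],
    [-56, 0.4, -32, 0, 0.6, 0, 0.15],
    [-56, 0.4, -30, 0, 0.6, 0, 0.15],
    [-56, 0.4, -30, 0, 0.6, 0, 0.15]
  ]
}}

```text
time: 29.25
position: [0.6397, -0.0204, 0.0459]
tool_rot: [0.05, 0.999, 0.0, -0.0]
ft_force: [-0.5, -0.3, 0.7]
grip_width: 0.0501
```

Run:
```python
from h import *
state(3)
e=g2w(34,-1);to((*e,4.6,84.3))
s=shot("scene");crop(s,160,140,260,215,"s16")
```

```text
t 29.4 mean [640.75 -20.58  47.08] sd [0.26 0.04 0.32] F [-0.2  0.3  0.5] w 50.1
t 29.4 pos [641.  -20.6  47.4] yaw 84.3 w 50.1 F [-0.1 -0.4 -0.1]
(np.float64(638.7325696289381), np.float64(-20.371927061244953), 4.6, 84.3) [ 2.4 -0.  42.8] [ 0.   0.1 -0. ]
s16 scale 8.0
```

View pics/s16.png

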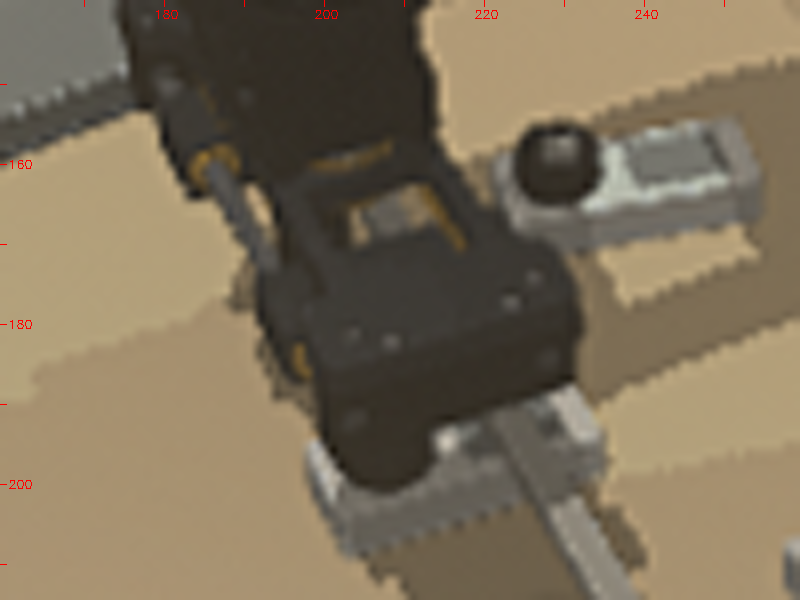

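Call:
{"fn": "carry_out", "kwargs": {
  "series": [
    [0, 0, 20, 0, 0, 0, 0.15],
    [0, 0, 36, 0, 0, 0, 0.15],
    [0, 0, 42.3, 0, 0, 0, 0.15],
    [0, 0, 42.3, 0, 0, 0, 0.15],
    [0, 0, 42.3, 0, 0, 0, -1],
    [0, 0, 42.3, 0, 0, 0, -1],
    [0, 0, 42.3, 0, 0, 0, -1]
  ]
}}

```text
time: 30.32
position: [0.6417, -0.0208, 0.0058]
tool_rot: [0.05, 0.999, 0.0, 0.002]
ft_force: [0.5, -0.8, 0.7]
grip_width: 0.0357
```

Run:
```python
from h import *
p=state(3);print(w2g(*p[:2]))
e=w2g(*p[:2])+[50,0];to((*g2w(*e),4.4,84.3))
t=shot("top");crop(t,225,130,325,205,"t17")
```

```text
t 30.48 mean [641.68 -20.76   5.78] sd [0.03 0.01 0.02] F [ 0.4 -0.1  1.6] w 35.8
[36.97532234 -1.09195029]
t 30.48 pos [641.6 -20.7   5.8] yaw 84.3 w 35.8 F [ 0.3 -0.1  2.8]
(np.float64(691.4368267099718), np.float64(-25.724918471185994), 4.4, 84.3) [-50.    0.    1.6] [ 0.   0.2 -0. ]
t17 scale 8.0
```

View pics/t17.png

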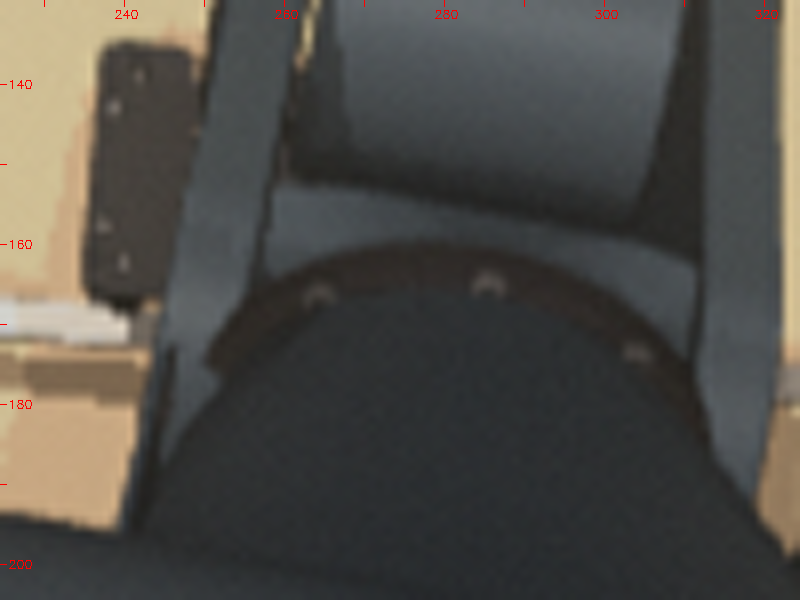

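Call:
{"fn": "carry_out", "kwargs": {
  "series": [
    [-6, 0, 0.3, 0, 0, 0, -1],
    [-14, 0, 0.5, 0, 0, 0, -1],
    [-23, 0, 0.7, 0, 0, 0, -1],
    [-32, 0, 0.9, 0, 0, 0, -1],
    [-41, 0, 1, 0, 0, 0, -1],
    [-49, 0, 1.1, 0, 0, 0, -1],
    [-52, 0, 1.1, 0, 0, 0, -1],
    [-52, 0, 1.1, 0, 0, 0, -1]
  ]
}}

```text
time: 31.52
position: [0.6919, -0.0256, 0.0057]
tool_rot: [0.05, 0.999, 0.0, 0.0]
ft_force: [-4.3, -0.3, 7.7]
grip_width: 0.0357
```

Run:
```python
from h import *
p=state(3);print(w2g(*p[:2]))
s=shot("scene");crop(s,140,140,260,230,"s18")
```

```text
t 31.68 mean [691.86 -25.58   5.74] sd [0.01 0.01 0.01] F [-3.9  0.1  7.5] w 36.0
[87.38473804 -0.90256131]
s18 scale 6.666666666666667
```

View pics/s18.png

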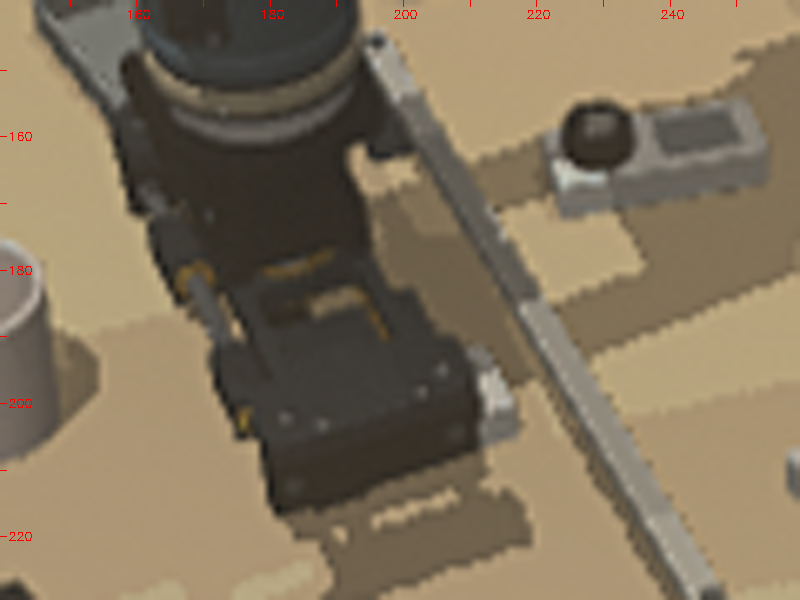

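The middle carrier's rear end is clear of the bar. Release, rise and check.

Call:
{"fn": "carry_out", "kwargs": {
  "series": [
    [0, 0, 0, 0, 0, 0, -0.1],
    [0, 0, 0, 0, 0, 0, 0.15],
    [0, 0, 0, 0, 0, 0, 0.15],
    [0, 0, -20, 0, 0, 0, 0.15],
    [0, 0, -65, 0, 0, 0, 0.15],
    [0, 0, -95, 0, 0, 0, 0.15],
    [60, -20, -95, 0, 0, 3, 0.15],
    [120, -45, -95, 0, 0, 6, 0.15]
  ]
}}

```text
time: 32.72
position: [0.5709, -0.0578, 0.1027]
tool_rot: [0.102, 0.995, -0.0, 0.002]
ft_force: [-0.1, -0.6, 0.0]
grip_width: 0.0497
```

Call:
{"fn": "carry_out", "kwargs": {
  "series": [
    [60, -30, 0, 0, 0, 2, 0.15],
    [110, -55, 0, 0, 0, 4, 0.15]
  ]
}}

```text
time: 32.98
position: [0.451, -0.0899, 0.1038]
tool_rot: [0.137, 0.991, -0.001, 0.004]
ft_force: [0.4, -0.5, -0.2]
grip_width: 0.0497
```

Run:
```python
from h import *
state(2)
t=shot("top");s=shot("scene");crop(t,195,120,355,240,"t19");crop(s,140,140,260,230,"s19")
print(carriers(t,box=(195,120,355,250)))
to((472.9,-97.4,100,74.3),(472.9,-97.4,35,74.3))
```

```text
t 33.08 mean [441.81 -87.47 102.66] sd [2.08 0.18 0.1 ] F [-3.8  0.7  0.9] w 50.2
t19 scale 5.0
s19 scale 6.666666666666667
[(500.3, 89.9, 87.6, 34.3, np.float32(3.4)), (662.2, -21.2, 87.4, 33.9, np.float32(-5.6))]
t 33.17 pos [452.2 -89.9 103.5] yaw 74.2 w 50.0 F [ 0.3 -0.4  0.6]
(472.9, -97.4, 100, 74.3) [-21.9  -1.6   3.6] [ 0.   0.4 -0.1]
(472.9, -97.4, 35, 74.3) [-21.5  -1.6  68.6] [ 0.   0.4 -0.1]
```

View pics/t19.png

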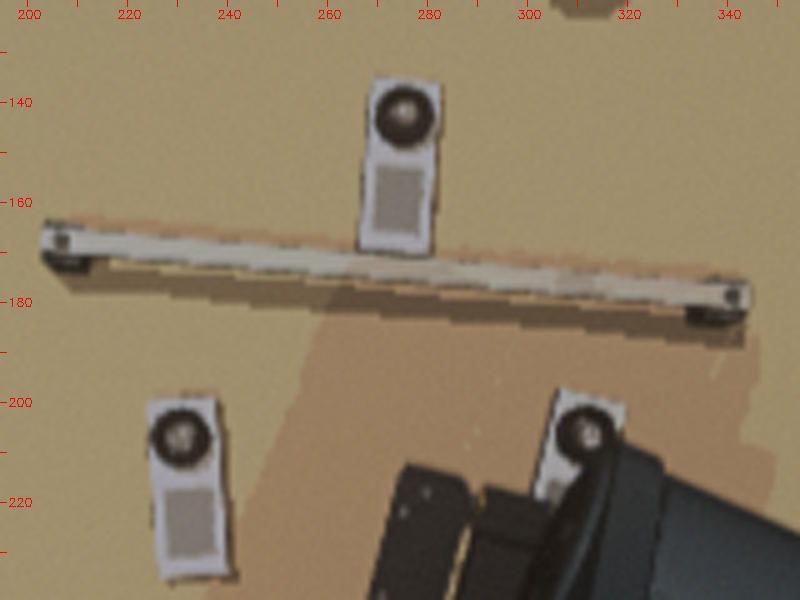

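View pics/s19.png

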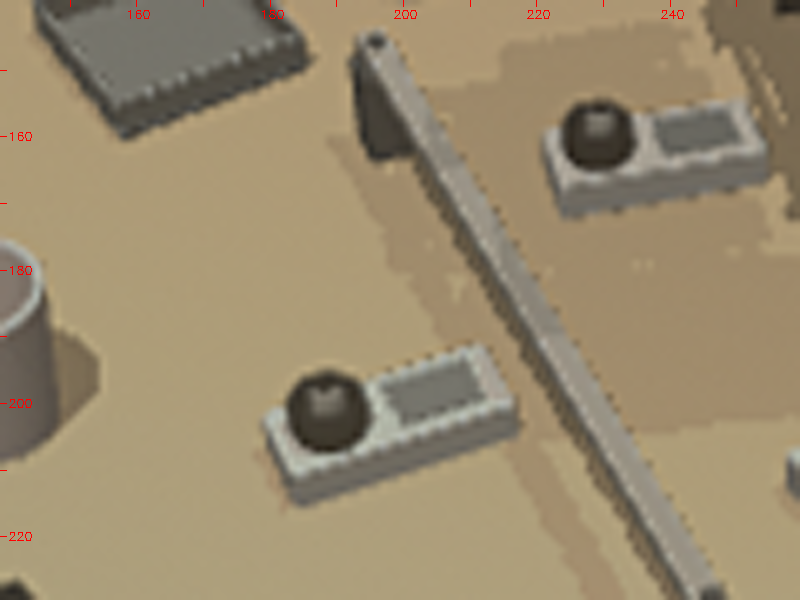

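The middle carrier is at gauge x = 57.5 mm, so its rear end is about 6 mm clear of the bar, and the collar is still on. Next is the right carrier.

Call:
{"fn": "carry_out", "kwargs": {
  "series": [
    [-15, -1, 0, 0, 0, 0, 0.15],
    [-21.5, -1.6, 10, 0, 0, 0, 0.15],
    [-21.5, -1.6, 45, 0, 0.3, 0, 0.15],
    [-21.5, -1.6, 68, 0, 0.3, 0, 0.15],
    [-21.5, -1.6, 68, 0, 0.3, 0, 0.15],
    [-21.5, -1.6, 68, 0, 0.3, 0, 0.15]
  ]
}}

```text
time: 33.92
position: [0.4739, -0.0975, 0.0356]
tool_rot: [0.137, 0.991, -0.0, 0.001]
ft_force: [-0.5, 0.5, 0.8]
grip_width: 0.0498
```

Run:
```python
from h import *
state(3);to((472.9,-97.4,4.6,74.3))
s=shot("scene");crop(s,190,120,290,195,"s20")
```

```text
t 34.08 mean [473.87 -97.63  36.22] sd [0.06 0.03 0.16] F [-0.2  0.   0. ] w 49.7
t 34.08 pos [473.8 -97.7  36.4] yaw 74.2 w 49.7 F [-0.5 -0.1 -0.5]
(472.9, -97.4, 4.6, 74.3) [ 1.   0.  31.8] [-0.   0.2 -0.1]
s20 scale 8.0
```

View pics/s20.png

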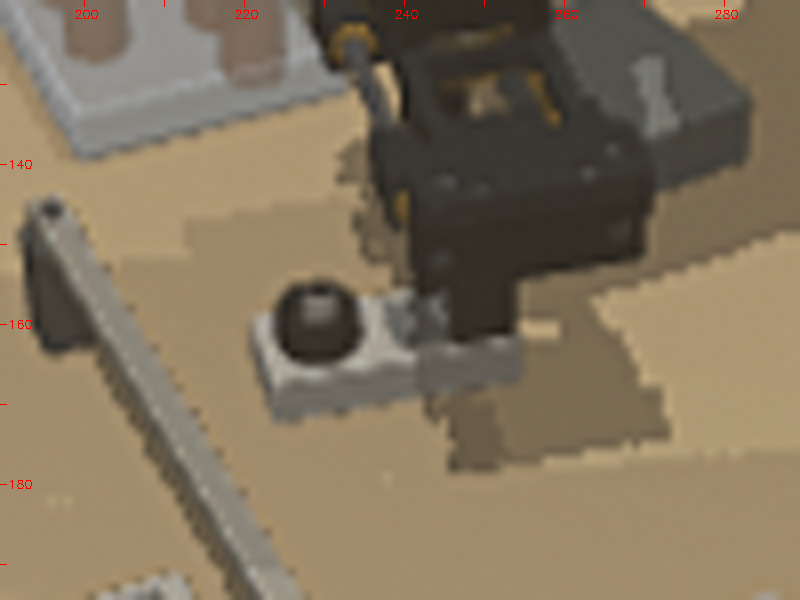

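Call:
{"fn": "carry_out", "kwargs": {
  "series": [
    [0, 0, 15, 0, 0, 0, 0.15],
    [0, 0, 27, 0, 0, 0, 0.15],
    [0, 0, 31.8, 0, 0, 0, 0.15],
    [0, 0, 31.8, 0, 0, 0, 0.15],
    [0, 0, 31.8, 0, 0, 0, -1],
    [0, 0, 31.8, 0, 0, 0, -1],
    [0, 0, 31.8, 0, 0, 0, -1]
  ]
}}

```text
time: 35.0
position: [0.4739, -0.0978, 0.0049]
tool_rot: [0.138, 0.99, -0.0, 0.002]
ft_force: [-0.5, 0.6, 0.1]
grip_width: 0.0358
```

Run:
```python
from h import *
p=state(3);print(w2g(*p[:2]))
for g in((-60,-95),(-19.5,-95)): to((*g2w(*g),4.6,84.3))
```

```text
t 35.15 mean [473.89 -97.77   4.86] sd [0.03 0.01 0.01] F [ 0.1 -0.5  0.9] w 35.9
[-122.34507656  -94.38754503]
t 35.15 pos [473.9 -97.8   4.9] yaw 74.2 w 35.9 F [ 0.  -0.7  0.8]
(np.float64(535.8612895766807), np.float64(-104.57109416169816), 4.6, 84.3) [-61.5  10.3   0.5] [ -0.    0.2 -10.1]
t 35.15 pos [473.9 -97.8   4.9] yaw 74.2 w 35.9 F [ 0.  -0.7  0.8]
(np.float64(576.1610401601104), np.float64(-108.59354402631554), 4.6, 84.3) [-101.3   17.4    0.7] [ -0.    0.2 -10.1]
```

Call:
{"fn": "carry_out", "kwargs": {
  "series": [
    [-8, 1.3, 0.2, 0, 0, -1, -1],
    [-18, 3, 0.3, 0, 0, -3, -1],
    [-30, 5, 0.5, 0, 0, -5, -1],
    [-42, 7, 0.6, 0, 0, -7, -1],
    [-54, 9, 0.8, 0, 0, -9, -1],
    [-66, 11, 0.9, 0, 0, -10.1, -1],
    [-76, 13, 1, 0, 0, -10.1, -1],
    [-76, 13, 1, 0, 0, -10.1, -1]
  ]
}}

```text
time: 36.15
position: [0.5511, -0.1058, 0.0048]
tool_rot: [0.049, 0.999, -0.001, 0.002]
ft_force: [-2.0, 0.9, 6.5]
grip_width: 0.0357
```

Run:
```python
from h import *
p=state(3);print(w2g(*p[:2]))
to((*g2w(-19.5,-95),4.6,84.3))
s=shot("scene");crop(s,160,120,280,210,"s21")
```

```text
t 36.3 mean [ 551.13 -105.8     4.77] sd [0.   0.   0.02] F [-1.4  0.2  5.5] w 36.1
[-44.68531613 -94.70336221]
t 36.3 pos [ 551.1 -105.8    4.7] yaw 84.3 w 36.1 F [-1.8  0.   5. ]
(np.float64(576.1610401601104), np.float64(-108.59354402631554), 4.6, 84.3) [-25.2  -0.3   0.3] [-0.1  0.3  0. ]
s21 scale 6.666666666666667
```

View pics/s21.png

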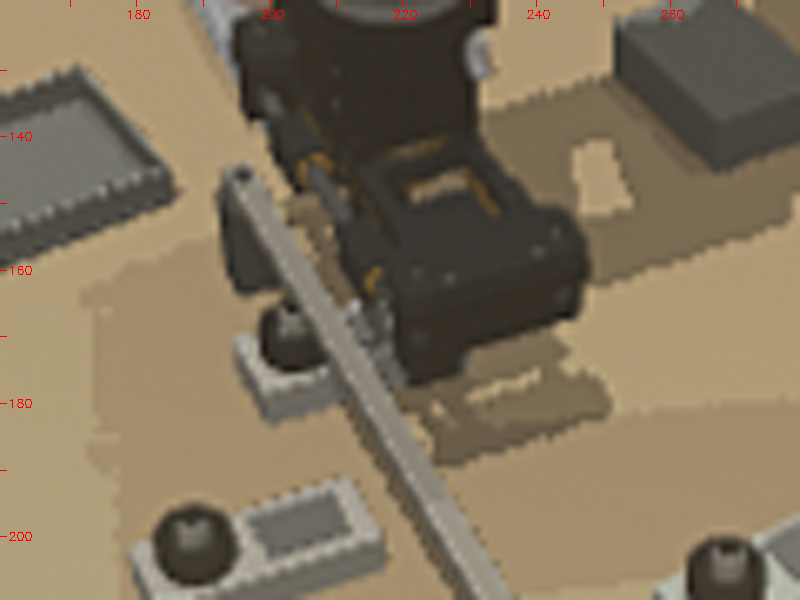

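Call:
{"fn": "carry_out", "kwargs": {
  "series": [
    [-8, 0, 0.1, 0, 0, 0, -1],
    [-16, 0, 0.1, 0, 0, 0, -1],
    [-23.5, 0, 0.2, 0, 0, 0, -1],
    [-23.5, 0, 0.2, 0, 0, 0, -1],
    [-23.5, 0, 0.2, 0, 0, 0, -0.1],
    [-23.5, 0, 0.2, 0, 0, 0, 0.15],
    [-23.5, 0, 0.2, 0, 0, 0, 0.15],
    [-23.5, 0, -10, 0, 0, 0, 0.15]
  ]
}}

```text
time: 37.35
position: [0.5737, -0.1079, 0.0145]
tool_rot: [0.05, 0.999, -0.0, 0.001]
ft_force: [-0.1, 0.0, -1.0]
grip_width: 0.0495
```

Run:
```python
from h import *
p=state(3);print(w2g(*p[:2]))
to((*g2w(36,-95),90,84.3))
```

```text
t 37.5 mean [ 575.13 -108.36   16.03] sd [0.14 0.06 0.19] F [0.1 0.2 0.7] w 50.1
[-20.55326832 -94.87192106]
t 37.5 pos [ 575.1 -108.4   15.8] yaw 84.3 w 50.1 F [-0.2  0.3  0.6]
(np.float64(631.3866242929585), np.float64(-114.10579013708751), 90, 84.3) [-57.   -0.2 -73.8] [-0.1  0.4  0. ]
```

Call:
{"fn": "carry_out", "kwargs": {
  "series": [
    [0, 0, -40, 0, 0, 0, 0.15],
    [0, 0, -74, 0, 0, 0, 0.15],
    [-5, 0, -76, 0, 0, 0, 0.15],
    [-54, 0, -76, 0, 0, 0, 0.15],
    [-55, 0, -60, 0, 0.3, 0, 0.15],
    [-55, 0, -32, 0, 0.3, 0, 0.15],
    [-55, 0, -30, 0, 0.3, 0, 0.15],
    [-55, 0, -30, 0, 0.3, 0, 0.15]
  ]
}}

```text
time: 38.5
position: [0.6289, -0.1136, 0.0455]
tool_rot: [0.05, 0.999, -0.001, -0.0]
ft_force: [-0.2, -0.2, -0.3]
grip_width: 0.05
```

Run:
```python
from h import *
p=state(3);print(w2g(*p[:2]))
to((*g2w(34,-95),4.8,84.3))
s=shot("scene");crop(s,140,100,260,190,"s22")
```

```text
t 38.65 mean [ 629.92 -113.9    46.69] sd [0.22 0.09 0.3 ] F [-0.4 -0.4  0.4] w 49.9
[ 34.51584273 -94.9390607 ]
t 38.65 pos [ 630.1 -114.    47. ] yaw 84.3 w 49.9 F [-0.4 -0.1  0.3]
(np.float64(629.396513153036), np.float64(-113.90715063760022), 4.8, 84.3) [ 0.9  0.1 42.2] [-0.1  0.2  0. ]
s22 scale 6.666666666666667
```

View pics/s22.png

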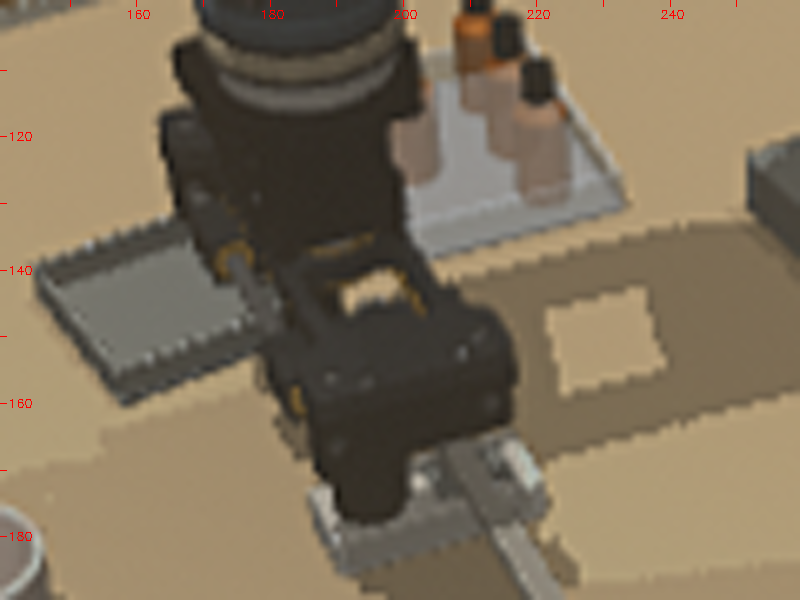

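Call:
{"fn": "carry_out", "kwargs": {
  "series": [
    [0, 0, 20, 0, 0, 0, 0.15],
    [0, 0, 36, 0, 0, 0, 0.15],
    [0, 0, 42.5, 0, 0, 0, 0.15],
    [0, 0, 42.5, 0, 0, 0, 0.15],
    [0, 0, 42.5, 0, 0, 0, -1],
    [0, 0, 42.5, 0, 0, 0, -1],
    [0, 0, 42.5, 0, 0, 0, -1]
  ]
}}

```text
time: 39.58
position: [0.6308, -0.1142, 0.0052]
tool_rot: [0.05, 0.999, -0.001, 0.002]
ft_force: [0.5, 0.9, 0.4]
grip_width: 0.0356
```

Run:
```python
from h import *
p=state(3);g=w2g(*p[:2]);print(g)
to((*g2w(g[0]+54,g[1]),4.6,84.3))
```

```text
t 39.73 mean [ 630.75 -114.21    5.15] sd [0.02 0.01 0.02] F [-0.2 -0.1  1.5] w 35.7
[ 35.37945447 -95.17019663]
t 39.73 pos [ 630.8 -114.2    5.1] yaw 84.3 w 35.7 F [-0.9  0.7  2. ]
(np.float64(684.4852439026679), np.float64(-119.576779298134), 4.6, 84.3) [-54.   -0.    0.8] [-0.1  0.2  0. ]
```

Call:
{"fn": "carry_out", "kwargs": {
  "series": [
    [-6, 0, 0.2, 0, 0, 0, -1],
    [-14, 0, 0.4, 0, 0, 0, -1],
    [-23, 0, 0.5, 0, 0, 0, -1],
    [-32, 0, 0.6, 0, 0, 0, -1],
    [-41, 0, 0.7, 0, 0, 0, -1],
    [-50, 0, 0.8, 0, 0, 0, -1],
    [-54, 0, 0.8, 0, 0, 0, -1],
    [-54, 0, 0.8, 0, 0, 0, -1]
  ]
}}

```text
time: 40.72
position: [0.6848, -0.1195, 0.0051]
tool_rot: [0.049, 0.999, -0.001, 0.002]
ft_force: [-3.0, 0.3, 6.0]
grip_width: 0.0358
```

Run:
```python
from h import *
p=state(3);g=w2g(*p[:2]);print(g)
s=shot("scene");crop(s,120,110,240,200,"s23")
```

```text
t 40.88 mean [ 684.78 -119.54    5.16] sd [0.01 0.01 0.01] F [-2.8 -0.   5.8] w 35.8
[ 89.6689982  -95.10066376]
s23 scale 6.666666666666667
```

View pics/s23.png

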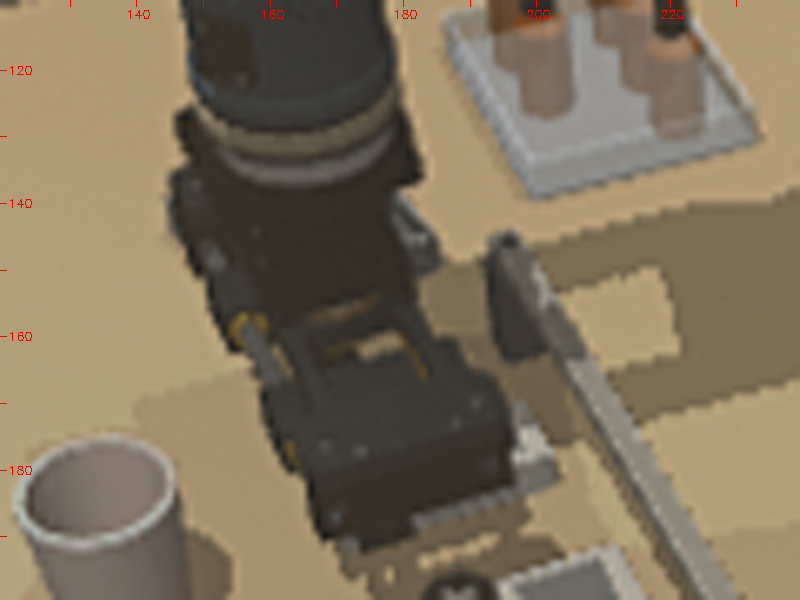

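The right carrier is clear. Release and go for the left carrier.

Call:
{"fn": "carry_out", "kwargs": {
  "series": [
    [0, 0, 0, 0, 0, 0, -0.1],
    [0, 0, 0, 0, 0, 0, 0.15],
    [0, 0, 0, 0, 0, 0, 0.15],
    [0, 0, -20, 0, 0, 0, 0.15],
    [0, 0, -65, 0, 0, 0, 0.15],
    [0, 0, -95, 0, 0, 0, 0.15],
    [45, 35, -95, 0, 0, 0, 0.15],
    [90, 75, -95, 0, 0, -3, 0.15]
  ]
}}

```text
time: 41.92
position: [0.6026, -0.0358, 0.1018]
tool_rot: [0.023, 1.0, -0.002, 0.004]
ft_force: [0.2, 0.9, 0.6]
grip_width: 0.0499
```

Call:
{"fn": "carry_out", "kwargs": {
  "series": [
    [45, 35, 0, 0, 0, -2, 0.15],
    [90, 75, 0, 0, 0, -5, 0.15],
    [120, 110, 0, 0, 0, -6, 0.15],
    [120, 110, 0, 0, 0, -6, 0.15]
  ]
}}

```text
time: 42.42
position: [0.485, 0.0819, 0.1016]
tool_rot: [-0.031, 1.0, -0.002, 0.003]
ft_force: [-0.1, 0.1, 0.1]
grip_width: 0.05
```

Run:
```python
from h import *
state(2)
t=shot("top");s=shot("scene");crop(t,195,120,355,240,"t24");crop(s,120,110,260,215,"s24")
c=carriers(t,box=(195,120,355,250));print(c,[w2g(*k[:2]).round(1) for k in c])
to((473.3,88.5,100,93.2),(473.3,88.5,35,93.2))
```

```text
t 42.52 mean [488.63  80.22 101.76] sd [0.78 0.44 0.02] F [-0.2 -0.7  0.5] w 50.0
t24 scale 5.0
s24 scale 5.714285714285714
[(656.2, -114.9, 87.8, 33.9, np.float32(-5.8)), (662.2, -21.2, 87.4, 33.9, np.float32(-5.6))] [array([ 60.8, -93.3]), array([57.4,  0.5])]
t 42.62 pos [490.1  78.9 101.3] yaw 93.3 w 50.0 F [-0.1 -0.4  0.2]
(473.3, 88.5, 100, 93.2) [16.2 10.5  1.1] [-0.3  0.6  0.1]
(473.3, 88.5, 35, 93.2) [17.  10.8 66.1] [-0.3  0.6  0.1]
```

View pics/t24.png

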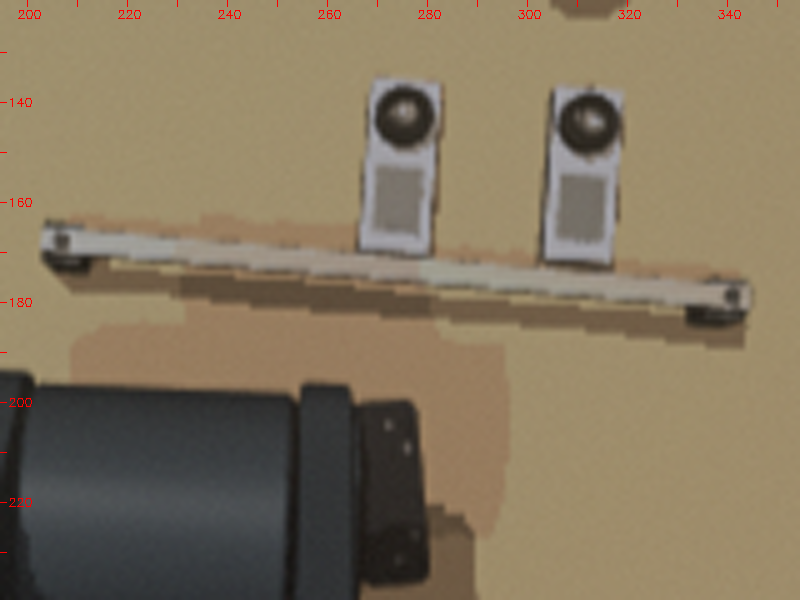

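View pics/s24.png

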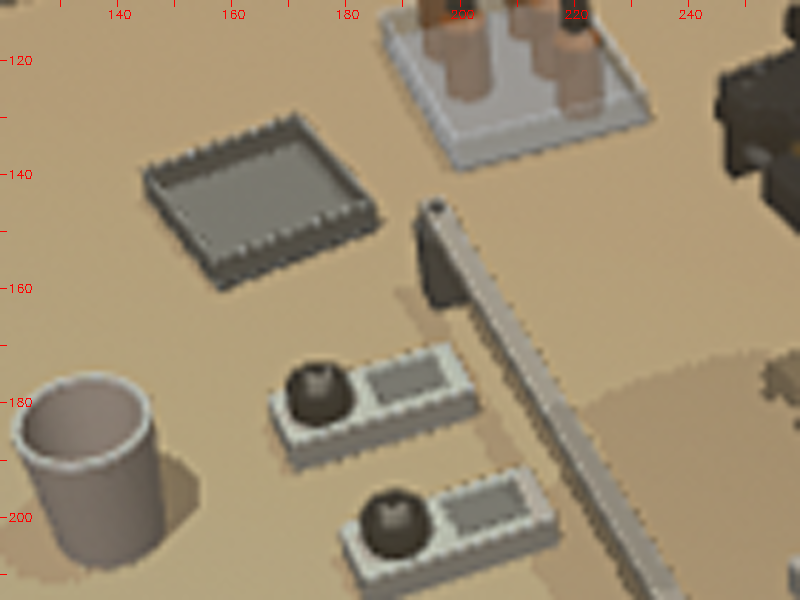

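Both carriers stand clear on the far side with their collars on. Now the left one.

Call:
{"fn": "carry_out", "kwargs": {
  "series": [
    [10, 6, 0, 0, 0, 0, 0.15],
    [16.5, 10.5, 10, 0, 0.3, 0, 0.15],
    [17, 10.8, 45, 0, 0.5, 0, 0.15],
    [17, 10.8, 66, -0.2, 0.5, 0, 0.15],
    [17, 10.8, 66, -0.2, 0.5, 0, 0.15],
    [17, 10.8, 66, -0.2, 0.5, 0, 0.15]
  ]
}}

```text
time: 43.38
position: [0.4732, 0.0885, 0.0351]
tool_rot: [-0.028, 1.0, -0.0, 0.001]
ft_force: [-0.4, 0.3, -0.2]
grip_width: 0.0501
```

Run:
```python
from h import *
state(3);to((473.3,88.5,4.6,93.2))
s=shot("scene");crop(s,230,150,330,225,"s25")
```

```text
t 43.52 mean [473.7   88.47  35.69] sd [0.11 0.   0.13] F [ 0.1 -0.1  0. ] w 49.7
t 43.52 pos [473.8  88.5  35.8] yaw 93.3 w 49.7 F [-0.3  0.5  0.3]
(473.3, 88.5, 4.6, 93.2) [ 0.6  0.1 31.2] [-0.1  0.2  0.1]
s25 scale 8.0
```

View pics/s25.png

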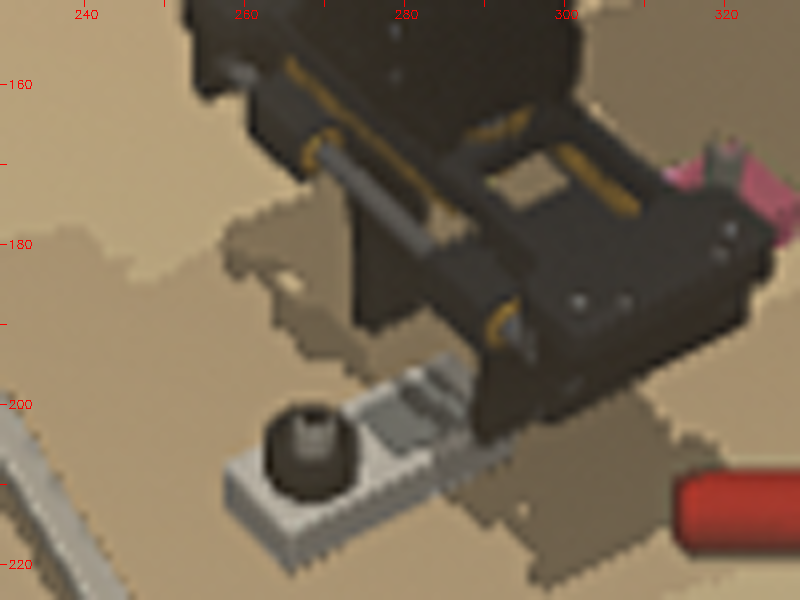

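Call:
{"fn": "carry_out", "kwargs": {
  "series": [
    [0, 0, 15, 0, 0, 0, 0.15],
    [0, 0, 26, 0, 0, 0, 0.15],
    [0, 0, 31.2, 0, 0, 0, 0.15],
    [0, 0, 31.2, 0, 0, 0, 0.15],
    [0, 0, 31.2, 0, 0, 0, -1],
    [0, 0, 31.2, 0, 0, 0, -1],
    [0, 0, 31.2, 0, 0, 0, -1]
  ]
}}

```text
time: 44.45
position: [0.4741, 0.0884, 0.0049]
tool_rot: [-0.028, 1.0, -0.001, 0.002]
ft_force: [-0.5, -0.7, 0.1]
grip_width: 0.0356
```

Run:
```python
from h import *
p=state(3);print(w2g(*p[:2]))
for g in((-50,93),(-20,93)): to((*g2w(*g),4.6,84.3))
```

```text
t 44.6 mean [474.08  88.46   4.86] sd [0.01 0.01 0.01] F [-0.   0.1  1. ] w 36.1
[-140.64942179   90.94359484]
t 44.6 pos [474.1  88.5   4.9] yaw 93.3 w 36.1 F [-0.4  0.6  1.3]
(np.float64(564.4839582280971), np.float64(81.506155493576), 4.6, 84.3) [-89.9 -12.1   0.7] [-0.   0.3  9. ]
t 44.6 pos [474.1  88.5   4.9] yaw 93.3 w 36.1 F [-0.4  0.6  1.3]
(np.float64(594.335625326934), np.float64(78.52656300126684), 4.6, 84.3) [-119.5  -16.8    0.8] [-0.   0.3  9. ]
```

Call:
{"fn": "carry_out", "kwargs": {
  "series": [
    [-8, -1, 0.2, 0, 0, 1, -1],
    [-20, -2.7, 0.3, 0, 0, 3, -1],
    [-34, -4.6, 0.5, 0, 0, 5, -1],
    [-48, -6.5, 0.6, 0, 0, 7, -1],
    [-62, -8.4, 0.8, 0, 0, 9, -1],
    [-76, -10.2, 0.9, 0, 0, 9, -1],
    [-90, -12.1, 1, 0, 0, 9, -1],
    [-90, -12.1, 1, 0, 0, 9, -1]
  ]
}}

```text
time: 45.6
position: [0.5672, 0.0813, 0.0049]
tool_rot: [0.05, 0.999, -0.0, 0.005]
ft_force: [2.0, -0.2, 1.8]
grip_width: 0.0355
```

Run:
```python
from h import *
p=state(3);print(w2g(*p[:2]))
to((*g2w(-20,93),4.6,84.3))
s=shot("scene");crop(s,190,160,310,250,"s26")
```

```text
t 45.75 mean [567.03  81.29   4.85] sd [0.15 0.01 0.01] F [ 2.4 -0.1  3.2] w 35.8
[-47.44377828  93.03867923]
t 45.75 pos [566.8  81.3   4.8] yaw 84.2 w 35.8 F [2.1 0.2 3.9]
(np.float64(594.335625326934), np.float64(78.52656300126684), 4.6, 84.3) [-27.6   0.    0.5] [-0.   0.5 -0.1]
s26 scale 6.666666666666667
```

View pics/s26.png

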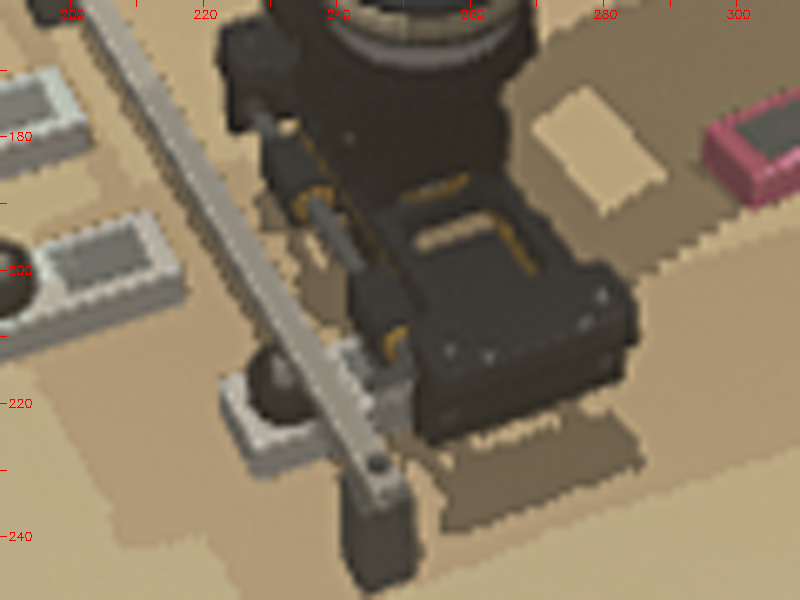

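Call:
{"fn": "carry_out", "kwargs": {
  "series": [
    [-8, 0, 0.1, 0, 0, 0, -1],
    [-17, 0, 0.2, 0, 0, 0, -1],
    [-26, 0, 0.3, 0, 0, 0, -1],
    [-26, 0, 0.3, 0, 0, 0, -1],
    [-26, 0, 0.3, 0, 0, 0, -0.1],
    [-26, 0, 0.3, 0, 0, 0, 0.15],
    [-26, 0, 0.3, 0, 0, 0, 0.15],
    [-26, 0, -10, 0, 0, 0, 0.15]
  ]
}}

```text
time: 46.8
position: [0.5916, 0.0787, 0.0146]
tool_rot: [0.05, 0.999, -0.0, 0.003]
ft_force: [-0.8, -0.1, 0.2]
grip_width: 0.0493
```

Run:
```python
from h import *
p=state(3);print(w2g(*p[:2]))
to((*g2w(36,93),90,84.3))
```

```text
t 46.95 mean [593.1   78.71  16.21] sd [0.18 0.02 0.17] F [ 1.  -0.3  0.1] w 49.9
[-21.24765622  93.05500079]
t 46.95 pos [593.1  78.7  16. ] yaw 84.2 w 49.9 F [ 1.1 -0.6 -0.1]
(np.float64(650.0587372447626), np.float64(72.96465701562305), 90, 84.3) [-58.   -0.  -73.4] [-0.   0.6 -0.1]
```

Call:
{"fn": "carry_out", "kwargs": {
  "series": [
    [0, 0, -40, 0, 0, 0, 0.15],
    [0, 0, -74, 0, 0, 0, 0.15],
    [-5, 0, -76, 0, 0, 0, 0.15],
    [-54, 0, -76, 0, 0, 0, 0.15],
    [-56, 0, -60, 0, 0.5, 0, 0.15],
    [-56, 0, -32, 0, 0.5, 0, 0.15],
    [-56, 0, -30, 0, 0.5, 0, 0.15],
    [-56, 0, -30, 0, 0.5, 0, 0.15]
  ]
}}

```text
time: 47.95
position: [0.6476, 0.0732, 0.0459]
tool_rot: [0.05, 0.999, -0.0, 0.0]
ft_force: [0.9, 0.6, -0.3]
grip_width: 0.0504
```

Run:
```python
from h import *
p=state(3);print(w2g(*p[:2]))
to((*g2w(35,93),4.8,84.3))
s=shot("scene");crop(s,160,150,280,240,"s27")
```

```text
t 48.1 mean [648.73  73.16  47.16] sd [0.26 0.03 0.32] F [ 0.2 -0.5  0.1] w 50.2
[34.65569815 93.06100284]
t 48.1 pos [649.   73.1  47.5] yaw 84.2 w 50.2 F [-0.2 -1.2 -0.8]
(np.float64(649.0636816748014), np.float64(73.06397676536669), 4.8, 84.3) [ 0.1 -0.1 42.7] [-0.   0.2 -0.1]
s27 scale 6.666666666666667
```

View pics/s27.png

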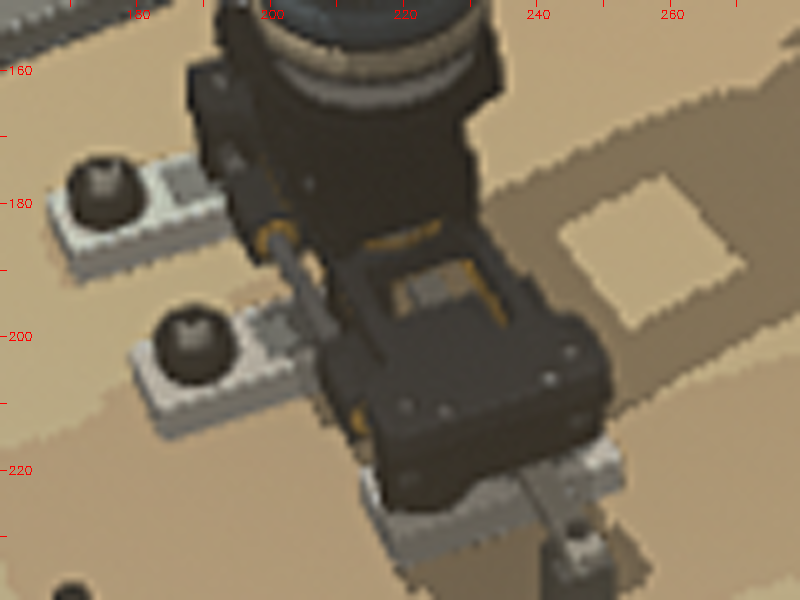

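Call:
{"fn": "carry_out", "kwargs": {
  "series": [
    [0, 0, 20, 0, 0, 0, 0.15],
    [0, 0, 36, 0, 0, 0, 0.15],
    [0, 0, 42.5, 0, 0, 0, 0.15],
    [0, 0, 42.5, 0, 0, 0, 0.15],
    [0, 0, 42.5, 0, 0, 0, -1],
    [0, 0, 42.5, 0, 0, 0, -1],
    [0, 0, 42.5, 0, 0, 0, -1]
  ]
}}

```text
time: 49.02
position: [0.6497, 0.0731, 0.0056]
tool_rot: [0.05, 0.999, -0.0, 0.003]
ft_force: [0.4, -0.9, 1.3]
grip_width: 0.0358
```

Run:
```python
from h import *
p=state(3);g=w2g(*p[:2]);print(g)
to((*g2w(g[0]+54,g[1]),4.6,84.3))
s=shot("scene");crop(s,200,170,280,230,"s28")
```

```text
t 49.17 mean [649.68  73.07   5.64] sd [0.01 0.02 0.01] F [0.5 0.  1. ] w 35.7
[35.61431247 93.06502132]
t 49.17 pos [649.7  73.1   5.6] yaw 84.3 w 35.7 F [ 0.3 -0.3  1.7]
(np.float64(703.4144153938288), np.float64(67.70439674171809), 4.6, 84.3) [-54.    0.    1.3] [-0.   0.3 -0. ]
s28 scale 10.0
```

View pics/s28.png

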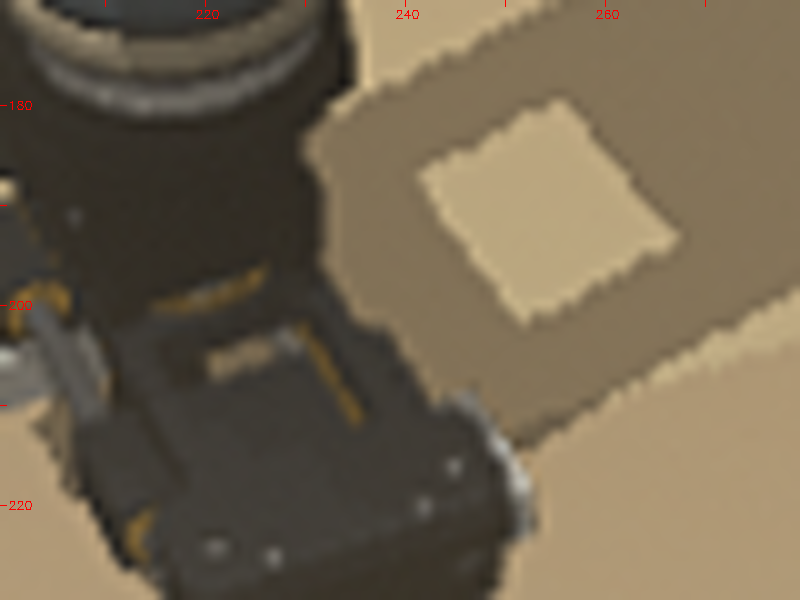

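Call:
{"fn": "carry_out", "kwargs": {
  "series": [
    [-6, 0, 0.3, 0, 0, 0, -1],
    [-14, 0, 0.5, 0, 0, 0, -1],
    [-23, 0, 0.7, 0, 0, 0, -1],
    [-32, 0, 0.8, 0, 0, 0, -1],
    [-41, 0, 0.9, 0, 0, 0, -1],
    [-50, 0, 1, 0, 0, 0, -1],
    [-54, 0, 1, 0, 0, 0, -1],
    [-54, 0, 1, 0, 0, 0, -1]
  ]
}}

```text
time: 50.22
position: [0.7029, 0.0678, 0.0057]
tool_rot: [0.05, 0.999, -0.0, 0.002]
ft_force: [-3.1, 0.9, 5.9]
grip_width: 0.0361
```

Run:
```python
from h import *
p=state(3);g=w2g(*p[:2]);print(g)
s=shot("scene");crop(s,160,170,280,260,"s29")
```

```text
t 50.38 mean [702.85  67.85   5.65] sd [0.01 0.01 0.01] F [-2.9  0.6  5.7] w 35.7
[89.04255221 93.15392794]
s29 scale 6.666666666666667
```

View pics/s29.png

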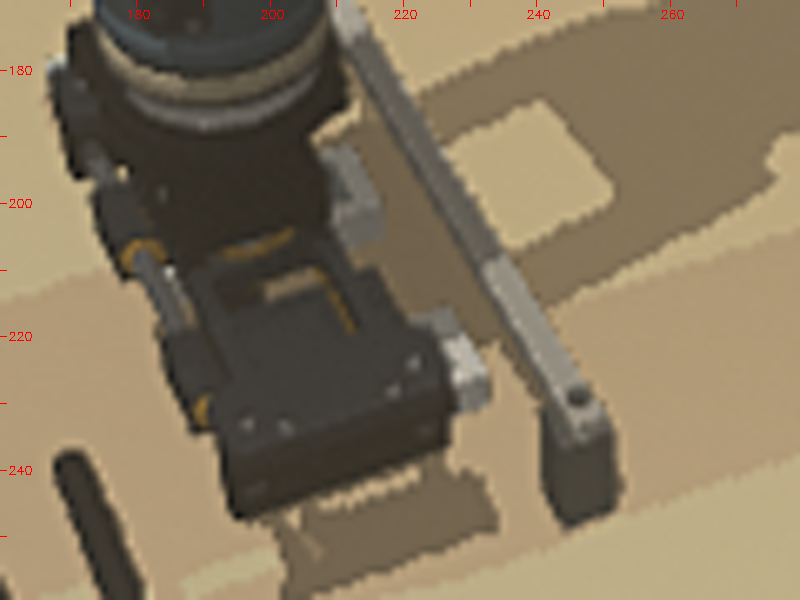

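All three are through. Release and retreat.

Call:
{"fn": "carry_out", "kwargs": {
  "series": [
    [0, 0, 0, 0, 0, 0, -0.1],
    [0, 0, 0, 0, 0, 0, 0.15],
    [0, 0, 0, 0, 0, 0, 0.15],
    [0, 0, -20, 0, 0, 0, 0.15],
    [0, 0, -65, 0, 0, 0, 0.15],
    [0, 0, -100, 0, 0, 0, 0.15],
    [55, 0, -120, 0, 0, 0, 0.15],
    [110, 20, -120, 0, 0, 0, 0.15]
  ]
}}

```text
time: 51.42
position: [0.5963, 0.0979, 0.1289]
tool_rot: [0.051, 0.999, -0.0, 0.005]
ft_force: [0.6, -0.3, 0.3]
grip_width: 0.0498
```

Call:
{"fn": "carry_out", "kwargs": {
  "series": [
    [50, 20, 0, 0, 0, 0, 0.15],
    [100, 40, 0, 0, 0, 0, 0.15],
    [150, 80, 0, 0, 0, 0, 0.15],
    [160, 120, 0, 0, 0, 0, 0.15],
    [160, 150, 0, 0, 0, 0, 0.15],
    [160, 150, 0, 0, 0, 0, 0.15],
    [160, 150, 0, 0, 0, 0, 0.15]
  ]
}}

```text
time: 52.3
position: [0.4526, 0.2631, 0.1278]
tool_rot: [0.051, 0.999, -0.0, 0.006]
ft_force: [-0.6, -0.2, 0.1]
grip_width: 0.0502
```

Run:
```python
from h import *
state(2)
t=shot("top");s=shot("scene");crop(t,195,85,355,205,"t30");crop(s,0,0,512,384,"s30")
c=carriers(t,box=(195,120,355,250));print(c,[w2g(*k[:2]).round(1) for k in c])
crop(s,140,150,260,240,"s31")
```

```text
t 52.4 mean [452.54 262.65 127.56] sd [0.01 0.1  0.08] F [-0.1  0.1 -0.3] w 50.0
t30 scale 5.0
s30 scale 1.5625
[(656.8, 71.4, 67.4, 39.1, np.float32(-5.4)), (656.2, -115.0, 87.9, 33.9, np.float32(-5.9)), (662.2, -21.2, 87.4, 33.9, np.float32(-5.6))] [array([42.9, 92.1]), array([ 60.8, -93.4]), array([57.4,  0.5])]
s31 scale 6.666666666666667
```

View pics/t30.png

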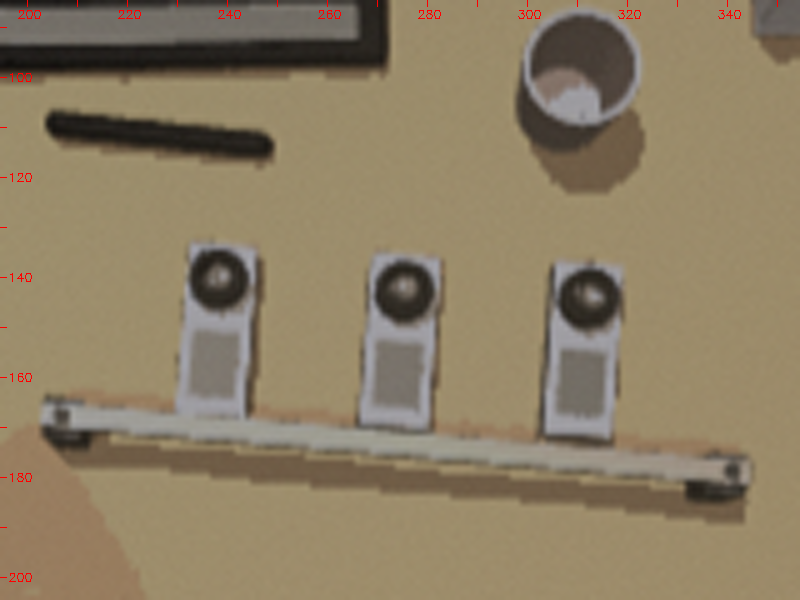

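View pics/s30.png

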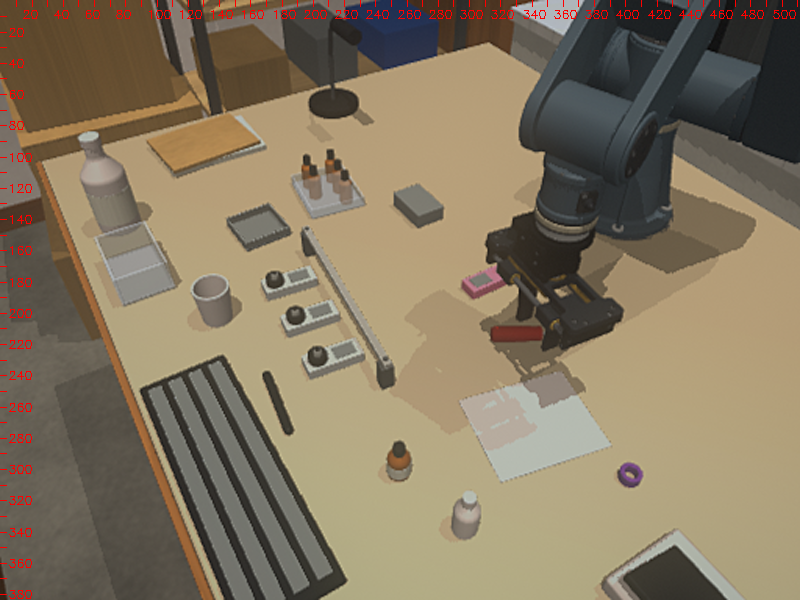

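View pics/s31.png

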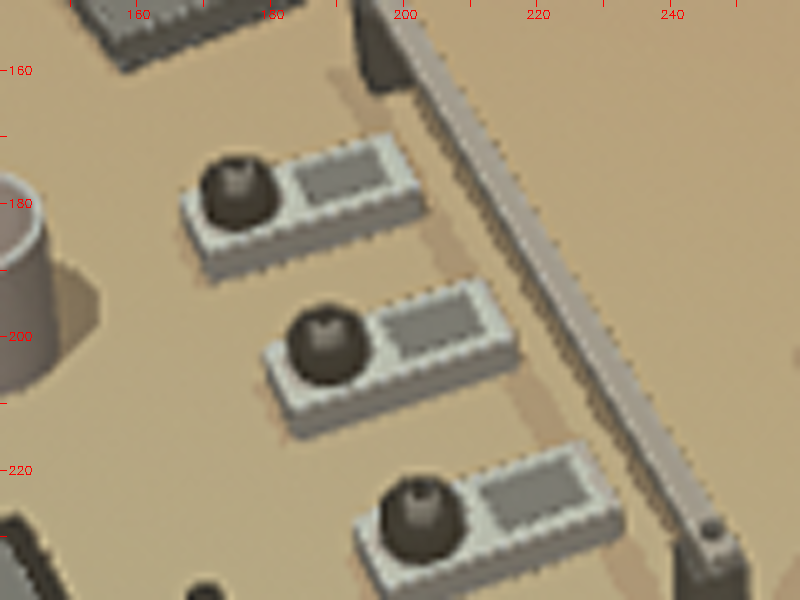

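Run:
```python
from h import *
t=shot("top")
for b in darkblobs(t,215,125,340,160):
    r=ringxy(t,b[:2],.028);print(b,r.round(1),"ring g",w2g(*r).round(1),"rear gx",(w2g(*r)[0]-68).round(1))
T=lambda x,y:(x/5+195-.5,y/5+85-.5)
s=shot("scene");S=lambda x,y:(x/(20/3)+140-.5,y/(20/3)+150-.5)
for n,a in (("Lfront",[(189,244),(257,249)]),("Mfront",[(372,255),(441,262)])):
    for q in a: w=atz(t,T(*q),.02)[:2]*1000;print(n,w2g(*w).round(1))
for n,a in (("L rear",[(583,443),(622,505)]),("M rear",[(482,281),(517,338)]),("R rear",[(388,135),(424,194)])):
    for q in a: w=atz(s,S(*q),.02)[:2]*1000;print(n,w2g(*w).round(1))
# scene bar far lower edge for reference: far/upper edges
o=robot.get_obs();print(o["time"])
```

```text
(np.float64(312.26), np.float64(144.31), 109) [ 680.9 -117. ] ring g [ 85.6 -93. ] rear gx 17.6
(np.float64(275.37), np.float64(142.93), 99) [681.5  14. ] ring g [73.2 37.4] rear gx 5.2
(np.float64(238.12), np.float64(140.45), 103) [694.   71.2] ring g [79.8 95.6] rear gx 11.8
Lfront [ 99.1 112.5]
Lfront [99.4 77.5]
Mfront [101.2  18.3]
Mfront [100.5 -17.3]
L rear [11.8 77.2]
L rear [ 10.9 110.5]
M rear [ 14.2 -16.7]
M rear [13.5 17.5]
R rear [  17.7 -111.8]
R rear [ 17.  -72.4]
52.6
```

```bash
python3 -c "
from rig import robot
print(robot.hand_in())"
```

```text
the job is handed in; nothing more can be done
None
```

I handed the job in at about 53 s of the 210 s limit. All three carriers have a collar on and stand on the far side of the gauge; no verdict is reported.

- **Collars:** each of the three black collars went onto a carrier's stem and fully down on its block while all three carriers stood on the near side. None was left over, so the spares tray stays empty.
- **Passing the gauge:** I pushed each carrier under the bar by its rear end, lightly pressed onto the bench and between the posts. I then gripped its front from the far side and drew it clear.
- **Last checks:** the final pictures show all three collars still on. The rear ends are about 5 mm (left), 6 mm (middle) and 10 mm (right) beyond the bar's far edge, give or take about 2 mm. In those pictures the bystanders, the pink carrier and the purple ring look unmoved.
- **Checks that failed or disagreed:**
  - The automatic outline of the left carrier merged with the bar, so I measured it from its front edge, collar and scene-view corners. These put its rear edge at gauge x of 9–12 mm, against the bar's edge at 6 mm.
  - The automatic collar fit on the middle carrier gave a wrong position, so I used its block outline and scene-view corners, which agree.
  - The scene camera reads about 1–2 mm off from the top camera.

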